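# Set up, lock and fill a folding display tray

### The arm

A 6-joint arm with a two-finger parallel gripper is mounted at the origin on the work surface. World frame = base frame: x ahead of the robot, y to its left, z up, the work surface at z = 0. Lengths are in m, angles in rad, forces in N, time in s.
With the tool pointing down it reaches from about 0.375 to 0.975 m from the base axis. Payload 3.8 kg.
Tool frame: the origin (TCP) lies at the very end of the fingers, on their centre line; the grasp point (between the pads) lies 19 mm behind it; z points along the fingers, y is the line along which they close (so a half turn about z gives the same grasp; the last joint's range is limited). The gripper opens to 85 mm and grips with 20 to 120 N. Pads are 22 mm wide; open, the fingers measure 114 mm over their backs; the gripper's body (76 mm by 85 mm) begins 54 mm behind the grasp point. The pads swing forward as they close: fully open they stand 13 mm farther back than shut.
Start: joints at [1.092, 0.264, 1.604, -0, 1.274, -0.037], TCP at [0.289, 0.61, 0.231] pointing down, gripper open.
Joint ranges: [-2.63, 2.63], [-0.94, 2.18], [0.31, 2.57], [-1.31, 4.45], [0, 2.66], [-2.55, 2.55]. Speed limits (rad/s): [2.57, 2.57, 3.14, 3.14, 3.14, 3.14].

### API

Orientations are given as a rotation vector (axis times angle).
In Python, from workcell import bot gives the robot as it stands. The module is installed in compiled form; this text tells all that it offers.
- The arm moves only by the shell command python3 -m jog 'ROWS' [OPENING] [FORCE]. ROWS is one flat JSON list of numbers that holds 1 to 5 rows one after another, with no inner brackets; each row has 4 numbers: dx, dy, dz in m, then a turn about the tool's z in rad; each row shifts and turns the commanded pose from where the row before left it, along the tool's axes as they then stand; what a row does not reach is not made up. A row lasts 1/8 s, in which the tool goes at most 0.0625 m and 0.188 rad, less where a joint would pass 70% of its speed; a pose out of reach is approached as far as the arm can. OPENING is the opening from 0.0 (shut) to 1.0 (fully open), set as the command begins (- or left out keeps the last). The fingers move at their own pace and stop on an object; FORCE is the grip in N (left out, the last holds). Time passes only in rows, so rows that do not move let the fingers close. It prints the time, the measured TCP pose, the force, the opening and the grip force at its end. Input that does not fit is refused with a message, and nothing moves.
- bot.read_state(): the state, without advancing time (a new reading comes with each control period).
- bot.read_camera(name): name is "scene" or "top"; returns the picture (400x640x3 uint8, red, green, blue); there is no depth.
- bot.camera_info(name): a dict with "intrinsics" (3x3 intrinsics, pixels), "extrinsics" (4x4, takes a point from camera to world coordinates). Camera axes: x right, y down, z forward; pixel columns grow to the right and rows downward; lengths in m; the calibration is good to about 2 mm. A picture is of the moment at which its call begins. camera_info takes no time and is no camera call.
- bot.finish_job(): hands the job in; it is judged then, once.
Trained networks look in the newest picture that a camera, given by its name, has taken for a name from the list of things; names that differ only in an ending like _2 or _b are one class to them, and where a whole thing is asked for, a point or a joint stands for the part that bears it (a point fixed in the world has none). Each returns a list of dicts, best first, with "conf" (0 to 1); they miss things now and then, are a little off and sometimes report something else, mostly with a low value. They report only what shows in the picture. A call takes as long as a camera call. They do not tell look-alikes from the thing itself.
- bot.search_frame(camera, thing): "box" ([left, top, right, bottom] in pixels, round what is visible of it).
- bot.regions_of(camera, thing): "pixels" (400x640 bool, what is visible of it) and "box" ([left, top, right, bottom] in pixels, round what is visible of it).
- bot.spot_point(camera, thing): "pixel" ([row, column] in pixels: a listed point, or the origin of a listed thing).
The state is a dict: "time": time; "q": joint angles; "joint_vel": joint speeds; "joint_torque": joint torques, N m; "tool_pos": TCP position; "tcp_rot": TCP orientation; "wrist_force": force on the tool from outside, world axes, zero at the start; "torque": the same for the moment, N m; "width": opening from 0.0 (shut) to 1.0 (fully open); "grip_force": force on a finger pad.
Only numpy, scipy, OpenCV 4.12 (cv2) and the standard library are available. Lean on these libraries where they do the work, as an engineer would, in place of code of your own. Each camera call takes 0.05 s, during which the arm holds its last target. There are 200 camera calls.

### The job

Fold all four walls of the plywood display tray fully upright, then take the flat screwdriver, let its blade drop into the slot of the corner lock and with it turn the lock clockwise until the arm lies over the tray's corner at its stop. Hang the screwdriver back upright in its holder, and put every wooden pendant from the table into the tray. Leave the cup, the tape roll and the jar where they are.

Things in the scene. Friction and masses are not known exactly. Their poses are not given: they have to be found in the camera images.
- tray: Folding plywood tray, fixed to the table. Base 110 (x) by 150 (y) mm, 6 thick; origin at the centre of its underside, z up, yaw within 0.25 rad of the world. Four 45 mm walls hinged on its edges are folded outwards. Inside with walls up: 102 by 142 mm, floor at 6 mm. Outside the corner, at tray x = -76, y = +96 mm, a 32 mm square post, 50 mm tall, carries the corner lock.
- wall_front (a joint): Angle of the front wall (tray's -x side): 0 = folded out flat, 1.571 = upright at its stop; starts at 0.4 to 0.7. The stiff hinge stays where left (0.6 N at the edge moves it). Hinge line 55 mm from the tray's origin along that axis, 3 mm above the table; wall 148 mm long, 45 mm from hinge to free edge, 4 mm thick; upright, its outer face is over the hinge line.
- wall_back (a joint): Angle of the back wall (tray's +x side): 0 = folded out flat, 1.571 = upright at its stop; starts at 0.4 to 0.7. The stiff hinge stays where left (0.6 N at the edge moves it). Hinge line 55 mm from the tray's origin along that axis, 3 mm above the table; wall 148 mm long, 45 mm from hinge to free edge, 4 mm thick; upright, its outer face is over the hinge line.
- wall_left (a joint): Angle of the left wall (tray's +y side): 0 = folded out flat, 1.571 = upright at its stop; starts at 0.4 to 0.7. The stiff hinge stays where left (0.6 N at the edge moves it). Hinge line 75 mm from the tray's origin along that axis, 3 mm above the table; wall 106 mm long, 45 mm from hinge to free edge, 4 mm thick; upright, its outer face is over the hinge line.
- wall_right (a joint): Angle of the right wall (tray's -y side): 0 = folded out flat, 1.571 = upright at its stop; starts at 0.4 to 0.7. The stiff hinge stays where left (0.6 N at the edge moves it). Hinge line 75 mm from the tray's origin along that axis, 3 mm above the table; wall 106 mm long, 45 mm from hinge to free edge, 4 mm thick; upright, its outer face is over the hinge line.
- wall_front_edge (a point): Middle of the free edge of wall_front (centre of its 4 mm thickness).
- wall_back_edge (a point): Middle of the free edge of wall_back (centre of its 4 mm thickness).
- wall_left_edge (a point): Middle of the free edge of wall_left (centre of its 4 mm thickness).
- wall_right_edge (a point): Middle of the free edge of wall_right (centre of its 4 mm thickness).
- lock (a joint): Angle of the corner lock, a steel arm with a slotted brass screw head, turning on the post's axis. 0 = arm along the tray's (+x, +y) diagonal; grows clockwise seen from above; at the stop, 1.6, the arm lies over the tray's corner. Starts at 0.2 to 0.7, turns stiffly (0.05 N m), stays where left. The slot runs along the arm: its world yaw is tray yaw + 0.785 - lock.
- lock_slot (a point): Centre of the mouth of the lock's screw slot, on the pivot axis, 62 mm above the table; its x axis runs along the slot and the arm. The slot is 5 mm wide and 7 mm deep, open at both ends; the brass head is 24 mm long and about 22 mm across.
- lock_arm_end (a point): Free end of the lock's arm (14 mm wide, 5 thick), top face, 46 mm from the pivot axis, 55 mm above the table.
- driver: Flat screwdriver, 151 mm long, 90 g, hanging upright in its holder. Origin at the centre of the blade's end, z up to the handle. Blade 16 mm wide (driver x), 2 thick (y), 16 long; shaft 8 mm round; steel collar 34 mm round from z = 75 to 81; black flat-sided handle from z = 81 to 151 mm, 28 wide (x, like the blade), 20 thick (y).
- driver_tip (a point): Centre of the screwdriver's blade end (the same point as the driver's origin).
- holder: Wooden screwdriver holder fixed to the table: 60 mm square top plate, 90 mm high, on two side legs, on a 70 mm square foot. Origin at the centre of its underside. The driver hangs with its collar on the top plate, tip 15 mm above the table.
- holder_hole (a point): Centre of the 24 mm square hole in the holder's top, 90 mm above the table.
- pendant0: Finished wooden pendant, a disc 30 mm across and 10 mm thick, 20 g, with a thin wire eye at its rim, lying flat on the table. Origin at the centre of its underside. Two to four pendants are present.
- pendant1: Finished wooden pendant, a disc 30 mm across and 10 mm thick, 20 g, with a thin wire eye at its rim, lying flat on the table. Origin at the centre of its underside. Two to four pendants are present.
- pendant2: Finished wooden pendant, a disc 30 mm across and 10 mm thick, 20 g, with a thin wire eye at its rim, lying flat on the table. Origin at the centre of its underside. Two to four pendants are present.
- pendant3: Finished wooden pendant, a disc 30 mm across and 10 mm thick, 20 g, with a thin wire eye at its rim, lying flat on the table. Origin at the centre of its underside. Two to four pendants are present.
- cup: Bystander: paper cup, 80 mm across, 95 mm tall, origin at the centre of its underside.
- tape: Bystander: clear tape roll lying flat, 90 mm across, 24 mm tall, origin at the centre of its underside.
- jar: Bystander: small glass jar, 50 mm across, 60 mm tall, origin at the centre of its underside.
There are look-alikes about, which are no part of the job. Leave any green look-alike of the holder alone.

How it is judged:
By the outcome, as a careful person would: the job done as asked, in the order asked, and still so for the second after the job is handed in, with the robot touching nothing.
Of pendant0, pendant1, pendant2, pendant3 only 2 to 4 are there at a start; the rules pass over those that are not, and their reading is None.
At some moment in a run one of pendant0, pendant1, pendant2, pendant3 may be knocked a few centimetres aside while the robot is not near it.
It also fails if it takes over 210 s, if anything falls off the work surface, if the arm or the gripper's body presses on something with over 40 N, if the wrist force passes 120 N, or if a joint passes its speed limit or range.

## Working session

There is one attempt and no reset: what is moved stays moved. The work goes in short steps, Python scripts to look and compute and a shell command to move; the robot and the scene stay as the last step left them, time stands still between calls to the robot, and variables do not carry over. Pictures are saved under pics/ and viewed, at most 14 in all, crops included, and the job is handed in when it is done.

```bash
mkdir -p pics; cat > h.py <<'E'
import numpy as np, cv2
from workcell import bot
from scipy.spatial.transform import Rotation as R
def shot(cam,name=None,crop=None,scale=1):
    im=bot.read_camera(cam)
    if name:
        o=im
        if crop: o=o[crop[1]:crop[3],crop[0]:crop[2]]
        o=cv2.resize(o,None,fx=scale,fy=scale,interpolation=cv2.INTER_CUBIC)
        cv2.imwrite('pics/'+name,o[:,:,::-1])
    return im
def cam(c):
    i=bot.camera_info(c); return np.array(i['intrinsics']),np.array(i['extrinsics'])
def ray(c,rc):
    K,T=cam(c); d=T[:3,:3]@np.linalg.solve(K,[rc[1],rc[0],1.]); return T[:3,3],d
def onz(c,rc,z):
    o,d=ray(c,rc); return o+d*(z-o[2])/d[2]
def proj(c,p):
    K,T=cam(c); q=K@(T[:3,:3].T@(np.asarray(p)-T[:3,3])); return np.array([q[1]/q[2],q[0]/q[2]])
def tri(a,b):  # (cam,rc) pairs
    (o1,d1),(o2,d2)=ray(*a),ray(*b)
    s=np.linalg.lstsq(np.c_[d1,-d2],o2-o1,rcond=None)[0]
    p,q=o1+d1*s[0],o2+d2*s[1]; return (p+q)/2,np.linalg.norm(p-q)
E
python3 - <<'E'
from h import *
for c in('scene','top'):
    shot(c,c+'0.png'); K,T=cam(c); print(c,K.round(1).tolist(),T.round(3).tolist())
    for n in ['tray','wall_front_edge','wall_back_edge','wall_left_edge','wall_right_edge','lock_slot','lock_arm_end','driver','driver_tip','holder','holder_hole','pendant0','cup','tape','jar']:
        print(n,[(np.round(d['pixel']).tolist(),round(d['conf'],2)) for d in bot.spot_point(c,n)])
s=bot.read_state(); print(s['time'],s['tool_pos'],R.from_rotvec(s['tcp_rot']).as_matrix().round(3).tolist())
E
```

```text
scene [[366.3, 0.0, 315.1], [0.0, 366.3, 200.8], [0.0, 0.0, 1.0]] [[-0.58, 0.617, -0.532, 1.11], [0.815, 0.451, -0.365, 0.301], [0.015, -0.645, -0.764, 0.843], [0.0, 0.0, 0.0, 1.0]]
tray [([194.0, 289.0], 0.98), ([201.0, 324.0], 0.5)]
wall_front_edge [([176.0, 300.0], 0.83)]
wall_back_edge [([214.0, 275.0], 0.5)]
wall_left_edge [([199.0, 326.0], 0.74), ([294.0, 458.0], 0.56), ([212.0, 277.0], 0.42)]
wall_right_edge [([178.0, 254.0], 0.77)]
lock_slot [([173.0, 323.0], 0.5)]
lock_arm_end [([191.0, 328.0], 0.43)]
driver [([243.0, 363.0], 0.74)]
driver_tip [([268.0, 417.0], 0.58)]
holder [([252.0, 365.0], 0.75), ([219.0, 387.0], 0.66)]
holder_hole [([226.0, 370.0], 0.97), ([198.0, 395.0], 0.71)]
pendant0 [([294.0, 459.0], 0.66), ([273.0, 311.0], 0.51), ([268.0, 419.0], 0.4)]
cup [([275.0, 313.0], 0.71), ([202.0, 326.0], 0.22)]
tape [([138.0, 238.0], 0.97), ([197.0, 289.0], 0.44)]
jar [([305.0, 364.0], 0.65), ([179.0, 254.0], 0.56), ([170.0, 302.0], 0.45)]
top [[416.7, 0.0, 319.2], [0.0, 416.7, 204.5], [0.0, 0.0, 1.0]] [[-0.016, -0.985, 0.173, 0.354], [-1.0, 0.016, -0.005, -0.079], [0.002
[... 210 characters left out ...]
7.0], 0.73)]
wall_right_edge [([205.0, 375.0], 0.8), ([240.0, 354.0], 0.37)]
lock_slot [([239.0, 323.0], 0.42)]
lock_arm_end [([229.0, 314.0], 0.64)]
driver [([210.0, 264.0], 0.4)]
driver_tip [([205.0, 378.0], 0.47)]
holder [([213.0, 261.0], 0.79), ([166.0, 233.0], 0.72), ([246.0, 256.0], 0.59)]
holder_hole [([205.0, 261.0], 0.98), ([246.0, 255.0], 0.92), ([216.0, 346.0], 0.29), ([245.0, 323.0], 0.23)]
pendant0 [([169.0, 283.0], 0.49), ([220.0, 223.0], 0.44), ([220.0, 185.0], 0.38)]
cup [([168.0, 284.0], 0.68)]
tape [([248.0, 444.0], 0.58)]
jar [([165.0, 233.0], 0.75), ([210.0, 262.0], 0.22)]
1.6 [0.28860707 0.61017452 0.23130002] [[-0.904, 0.428, 0.0], [0.428, 0.904, 0.0], [0.0, 0.0, -1.0]]
```

View pics/scene0.png

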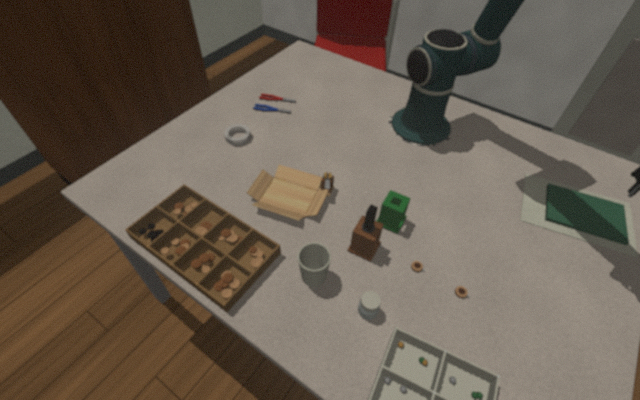

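View pics/top0.png

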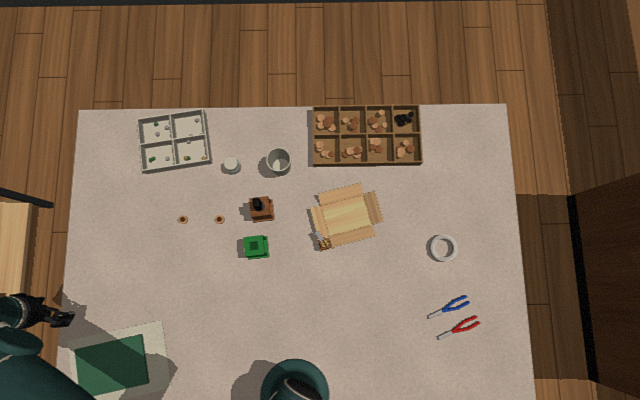

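Top view: brown holder with black driver (209,261), green look-alike (246,256), tray (218,345) with the lock at (241,323), pendants (219,182) and (219,220), cup (161,278), jar (165,231), tape (248,443). Candidates for the holder: brown (with driver) vs green; brown matches. For pendants: the two table discs vs those in the dark crate (decor). Close crops next.

```bash
python3 - <<'E'
from h import *
a=shot('top'); b=shot('scene')
o=cv2.resize(a[170:265,165:395],(800,330),interpolation=cv2.INTER_CUBIC)
p=cv2.resize(b[155:305,235:475],(800,500),interpolation=cv2.INTER_CUBIC)
cv2.imwrite('pics/ct.png',o[:,:,::-1]); cv2.imwrite('pics/cs.png',p[:,:,::-1])
E
```

```text
(no output)
```

View pics/ct.png

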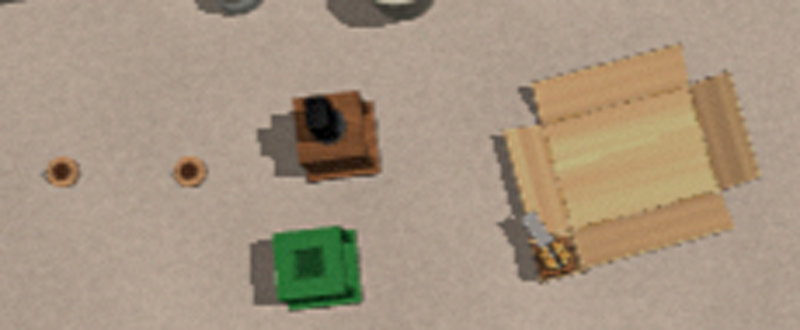

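View pics/cs.png

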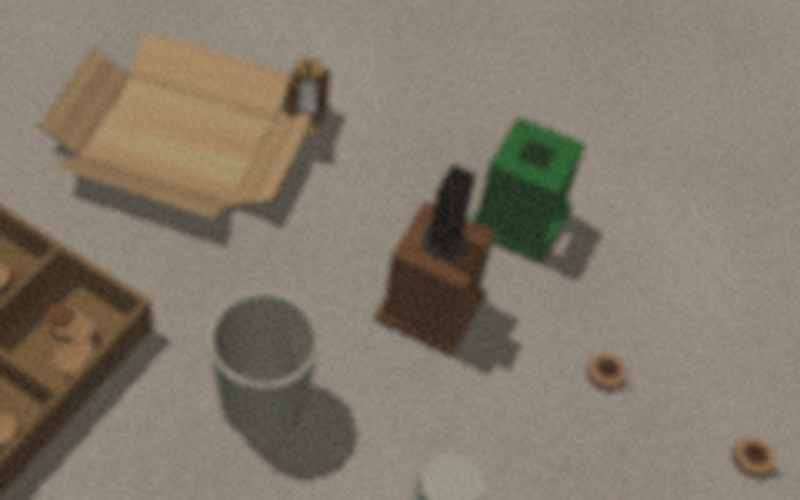

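```bash
python3 - <<'E'
from h import *
for c in('top','scene'):
    im=shot(c)
    for n in ['tray','wall_front','wall_back','wall_left','wall_right','lock','holder','driver','pendant0']:
        for d in bot.regions_of(c,n)[:3]:
            m=d['pixels']; r,k=np.nonzero(m)
            print(c,n,round(d['conf'],2),m.sum(),d['box'],r.mean().round(1),k.mean().round(1))
            if n=='tray' and d['conf']>.4: cv2.imwrite(f'm_{c}_tray.png',m.astype(np.uint8)*255)
pts={'baseBL':(543,127),'baseBR':(687,90),'baseFR':(722,192),'baseFL':(577,232),'hTL':(294,97),'hTR':(364,90),'hBR':(379,170),'hBL':(308,180),'p0':(61,171),'p1':(190,170)}
for k,(x,y) in pts.items():
    rc=(170+(y+.5)/3.475-.5,165+(x+.5)/3.478-.5); print(k,onz('top',rc,.090 if k[0]=='h' else .006).round(4))
E
```

```text
top tray 0.6 3467 [306.8, 185.1, 384.9, 254.0] 215.9 344.9
top tray 0.17 350 [312.3, 205.3, 328.3, 235.5] 220.5 319.2
top wall_front 0.8 548 [325.7, 227.1, 372.7, 246.2] 235.7 351.6
top wall_back 0.68 129 [254.5, 192.8, 264.3, 214.1] 204.3 258.0
top wall_back 0.61 571 [317.8, 182.8, 363.1, 203.9] 193.7 340.4
top wall_left 0.68 334 [308.9, 207.0, 328.5, 237.7] 220.2 319.1
top wall_left 0.34 499 [331.6, 223.2, 375.6, 244.4] 235.7 351.8
top wall_left 0.18 125 [254.8, 195.8, 264.9, 212.5] 204.5 258.1
top wall_right 0.83 407 [366.7, 192.5, 382.9, 224.7] 207.5 373.1
top lock 0.48 89 [316.2, 234.8, 329.7, 247.7] 241.1 322.8
top holder 0.8 425 [247.8, 199.1, 271.7, 219.9] 210.3 262.6
top holder 0.79 546 [247.0, 237.6, 269.3, 257.3] 246.7 256.2
top driver 0.27 340 [311.1, 210.5, 327.6, 234.9] 220.4 319.3
top pendant0 0.51 70 [216.9, 213.2, 223.5, 224.5] 218.9 219.4
top pendant0 0.49 526 [332.0, 226.4, 374.1, 246.7] 235.8 351.7
top pendant0 0.43 48 [179.7, 215.9, 188.2, 219.6] 219.0 182.8
scene tray 0.79 3113 [250.9, 165.2, 336.0, 218.8] 191.7 291.6
scene wall_front 0.79 652 [274.4, 164.8, 320
[... 258 characters left out ...]
7.5, 272.3, 202.6] 184.9 260.3
scene lock 0.41 93 [323.4, 172.8, 331.7, 188.2] 179.4 327.3
scene holder 0.85 925 [348.3, 219.3, 381.2, 263.0] 240.3 365.5
scene holder 0.83 941 [375.0, 191.0, 411.2, 235.1] 210.8 393.6
scene driver 0.68 316 [363.3, 201.4, 377.8, 234.1] 219.0 370.0
scene pendant0 0.64 123 [452.8, 283.5, 468.1, 297.6] 291.5 461.0
scene pendant0 0.47 94 [323.4, 172.1, 332.8, 190.0] 179.7 327.4
baseBL [ 0.5896 -0.0913  0.006 ]
baseBR [ 0.6236 -0.2309  0.006 ]
baseFR [ 0.524  -0.2609  0.006 ]
baseFL [ 0.488  -0.1219  0.006 ]
hTL [0.6064 0.1341 0.09  ]
hTR [0.6118 0.0709 0.09  ]
hBR [0.5384 0.0571 0.09  ]
hBL [0.5304 0.1206 0.09  ]
p0 [0.5543 0.3694 0.006 ]
p1 [0.5533 0.2464 0.006 ]
```

```bash
cat > fit.py <<'E'
from h import *
from scipy.optimize import minimize
S=4
def box(x0,x1,y0,y1,z0,z1): return np.array([[x,y,z] for x in(x0,x1) for y in(y0,y1) for z in(z0,z1)])
def rz(a): return np.array([[np.cos(a),-np.sin(a),0],[np.sin(a),np.cos(a),0],[0,0,1]])
def render(c,parts,win):
    K,T=cam(c); x0,y0,x1,y1=win; m=np.zeros(((y1-y0)*S,(x1-x0)*S),np.uint8)
    for P in parts:
        q=(K@(T[:3,:3].T@(P-T[:3,3]).T)).T; uv=(q[:,:2]/q[:,2:]+.5-[x0,y0])*S-.5
        cv2.fillConvexPoly(m,cv2.convexHull((uv*16).round().astype(np.int32).reshape(-1,1,2)),1,shift=4)
    return cv2.resize(m.astype(np.float32),(x1-x0,y1-y0),interpolation=cv2.INTER_AREA)
def walls(a):
    out=[]
    for i,(h,L,ang) in enumerate([(.055,.148,np.pi),(.055,.148,0),(.075,.106,np.pi/2),(.075,.106,-np.pi/2)]):
        B=box(0,.045,-L/2,L/2,0,.004); t=a[i]; M=np.array([[np.cos(t),0,-np.sin(t)],[0,1,0],[np.sin(t),0,np.cos(t)]])
        out.append((B@M.T+[h,0,.003])@rz(ang).T)
    return out
def tray(p,lock=0.45):
    P=[box(-.055,.055,-.075,.075,0,.006)]+walls(p[3:7])+[box(-.092,-.06,.08,.112,0,.05)]
    a=box(-.012,.012,-.011,.011,.05,.062)
    P.append(a@rz(.785-lock).T+[-.076,.096,0]); P.append(box(0,.046,-.007,.007,.05,.055)@rz(.785-lock).T+[-.076,.096,0])
    return [Q@rz(p[2]).T+[p[0],p[1],0] for Q in P]
def holder(p,drv=True):
    P=[box(-.035,.035,-.035,.035,0,.01),box(-.03,.03,-.03,.03,0,.09)]
    P=[Q@rz(p[2]).T+[p[0],p[1],0] for Q in P]
    D=box(-.014,.014,-.01,.01,.09,.166)@rz(p[5]).T+[p[3],p[4],0]
    return P+[D]
E
python3 - <<'E'
from fit import *
wins={'top':(295,170,400,265),'scene':(235,155,350,232)}
hw={'top':(235,183,290,232),'scene':(335,190,400,275)}
ims={c:sum(shot(c).astype(float) for _ in range(4))/4 for c in wins}
def msk(c,w):
    i=ims[c][w[1]:w[3],w[0]:w[2]]; return i
for c in wins:
    i=msk(c,wins[c]); r=(i[...,0]-i[...,2])/i.sum(2)*3; print(c,np.percentile(r,[5,25,50,75,95]).round(2))
    i=msk(c,hw[c]); print((i.sum(2)/3).min(), np.percentile(i.sum(2)/3,[5,20,50,90]).round())
# tray masks
TM={}
for c in wins:
    i=msk(c,wins[c]); r=(i[...,0]-i[...,2])/i.sum(2)*3
    m=(r>.32).astype(np.uint8); n,l,s,_=cv2.connectedComponentsWithStats(m); k=1+np.argmax(s[1:,4]); TM[c]=(l==k).astype(np.float32)
    cv2.imwrite(f'pics/m_{c}.png',np.hstack([TM[c]*255,i.mean(2)]).astype(np.uint8)); print(c,TM[c].sum())
def cost(p):
    s=0
    for c in wins:
        m=render(c,tray(p,p[7]),wins[c]); s+=1-np.minimum(m,TM[c]).sum()/np.maximum(m,TM[c]).sum()
    return s
best=None
for y in(.2,.25):
    p=np.array([.556,-.176,y,.5,.5,.5,.5,.45])
    for k in range(3):
        sx=np.vstack([p]+[p+d for d in np.diag([.006,.006,.05,.15,.15,.15,.15,.15])])
        r=minimize(cost,p,method='Nelder-Mead',options=dict(initial_simplex=sx,maxiter=700)); p=r.x
    print(r.fun,p.round(4))
for k,n in enumerate(['front','back','left','right']):pass
E
```

```text
top [0.19 0.2  0.21 0.48 0.58]
1.4166666666666667 [ 33.  90. 157. 161.]
scene [0.15 0.15 0.16 0.47 0.51]
26.5 [ 43.  51. 132. 137.]
top 3369.0
scene 3131.0
0.09539169073104858 [ 0.5593 -0.1747  0.2531  0.5743  0.6729  0.6187  0.65    0.7306]Traceback (most recent call last):
  File "<stdin>", line 26, in <module>
    res = _minimize_neldermead(fun, x0, args, callback, bounds=bounds,
                               **options)
    fsim[j] = func(sim[j])
              ~~~~^^^^^^^^
    fx = function(np.copy(x), *(wrapper_args + args))
  File "<stdin>", line 19, in cost
  File "fit.py", line 7, in render
    K,T=cam(c); x0,y0,x1,y1=win; m=np.zeros(((y1-y0)*S,(x1-x0)*S),np.uint8)
        ~~~^^^
  File "h.py", line 13, in cam
    i=bot.camera_info(c); return np.array(i['intrinsics']),np.array(i['extrinsics'])
ValueError: time passes only in moves, steps and waits
```

```bash
python3 - <<'E'
s=open('h.py').read()
s=s.replace("def cam(c):","import functools\n@functools.lru_cache\ndef cam(c):"); open('h.py','w').write(s)
E
python3 - <<'E'
from fit import *
hw={'top':(235,183,290,232),'scene':(335,190,400,275)}
pw={'top':(165,205,235,235),'scene':(400,250,480,310)}
ims={c:sum(shot(c).astype(float) for _ in range(6))/6 for c in hw}
np.savez('ims0.npz',**ims)
for c in hw:
    x0,y0,x1,y1=pw[c]; i=ims[c][y0:y1,x0:x1]; r=(i[...,0]-i[...,2])/i.sum(2)*3
    m=(r>.32).astype(np.uint8); n,l,s,ce=cv2.connectedComponentsWithStats(m)
    for k in range(1,n):
        if s[k,4]>15: rc=(ce[k][1]+y0,ce[k][0]+x0); print(c,'pend',s[k,4],np.round(rc,1),onz(c,rc,.008).round(4))
HM={}
for c in hw:
    x0,y0,x1,y1=hw[c]; i=ims[c][y0:y1,x0:x1]; r=(i[...,0]-i[...,2])/i.sum(2)*3; v=i.mean(2)
    blk=(v<(32 if c=='top' else 45))&(r<.32); m=((r>.32)|blk).astype(np.uint8)
    cv2.imwrite(f'pics/h_{c}.png',cv2.resize(np.hstack([i[...,::-1],np.repeat(m[...,None]*255,3,2)]).astype(np.uint8),None,fx=5,fy=5))
E
```

```text
top pend 71 [219.1 182.5] [0.5533 0.3678 0.008 ]
top pend 69 [219. 219.] [0.5516 0.2468 0.008 ]
scene pend 99 [265.9 416.6] [0.5531 0.2444 0.008 ]
scene pend 117 [291.5 460.8] [0.5548 0.3652 0.008 ]
```

```bash
cd pics; python3 -c "
import cv2,numpy as np
a=cv2.imread('h_top.png');b=cv2.imread('h_scene.png')
h=a.shape[0]+b.shape[0]; o=np.zeros((h,max(a.shape[1],b.shape[1]),3),np.uint8);o[:a.shape[0],:a.shape[1]]=a;o[a.shape[0]:,:b.shape[1]]=b
o=cv2.resize(o,None,fx=600/h,fy=600/h);print(o.shape);cv2.imwrite('h_both.png',o)"
```

```text
(600, 582, 3)
```

View pics/h_both.png

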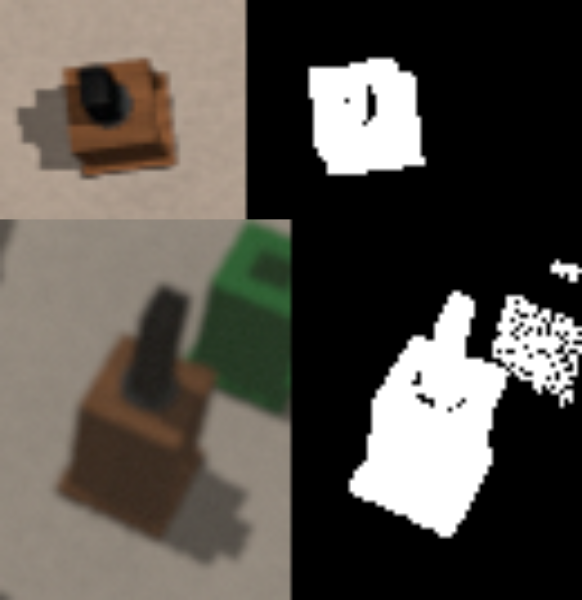

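The holder (brown, driver's black handle out of the top) separates cleanly in both views (top ≈(210,262), scene ≈(240,365)). Fit poses.

```bash
python3 - <<'E'
from fit import *
hw={'top':(235,183,290,232),'scene':(335,190,400,275)}
tw={'top':(295,170,400,265),'scene':(235,155,350,232)}
ims=np.load('ims0.npz'); 
def mask(c,w,blk):
    x0,y0,x1,y1=w; i=ims[c][y0:y1,x0:x1]; r=(i[...,0]-i[...,2])/i.sum(2)*3; v=i.mean(2)
    m=r>.32
    if blk: m|=(v<(32 if c=='top' else 45))&(abs(i[...,1]-i[...,0])<6)
    m=m.astype(np.uint8); n,l,s,_=cv2.connectedComponentsWithStats(m); m=(l==1+np.argmax(s[1:,4])).astype(np.uint8)
    cs,_=cv2.findContours(m,cv2.RETR_EXTERNAL,cv2.CHAIN_APPROX_NONE); return cv2.drawContours(m,cs,-1,1,-1).astype(np.float32)
def iou(m,t): return 1-np.minimum(m,t).sum()/np.maximum(m,t).sum()
def fit(model,wins,blk,p,st,cams):
    M={c:mask(c,wins[c],blk) for c in cams}
    f=lambda p:sum(iou(render(c,model(p),wins[c]),M[c]) for c in cams)
    for k in range(3):
        r=minimize(f,p,method='Nelder-Mead',options=dict(initial_simplex=np.vstack([p]+[p+d for d in np.diag(st)]),maxiter=500)); p=r.x
    return r.fun,p
fw=lambda p:tray(p[:7],p[7])
for cams in(['top','scene'],['top'],['scene']):
    f,p=fit(holder,hw,1,np.array([.565,.095,.15,.565,.095,.15]),[.006,.006,.1,.004,.004,.2],cams); print('holder',cams,round(f,3),p.round(4))
    f,p=fit(fw,tw,0,np.array([.559,-.175,.25,.57,.67,.62,.65,.5]),[.006,.006,.05,.15,.15,.15,.15,.15],cams); print('tray',cams,round(f,3),p.round(4))
# brass head
for c in tw:
    x0,y0,x1,y1=tw[c]
p=p
E
```

```text
holder ['top', 'scene'] 0.173 [0.5786 0.1026 0.1306 0.5788 0.101  0.3559]
tray ['top', 'scene'] 0.074 [ 0.5594 -0.1744  0.2504  0.5811  0.6721  0.6285  0.6474  0.8575]
holder ['top'] 0.042 [ 0.5793  0.1037  0.1134  0.5672  0.0959 -0.3224]
tray ['top'] 0.037 [ 0.5587 -0.1735  0.2496  0.5897  0.668   0.6213  0.6153  0.9049]
holder ['scene'] 0.074 [0.5766 0.0999 0.1637 0.587  0.1034 0.3571]
tray ['scene'] 0.031 [ 0.5597 -0.1757  0.2449  0.5332  0.6715  0.6085  0.6837  0.6321]
```

```bash
cat > tf.py <<'E'
from h import *
TX,TY,TH=.5594,-.1744,.249
s=bot.read_state(); p=s['tool_pos']; d=p[:2]-[TX,TY]; c,n=np.cos(TH),np.sin(TH)
M=R.from_rotvec(s['tcp_rot']).as_matrix()
print('tray mm',(1000*np.array([c*d[0]+n*d[1],-n*d[0]+c*d[1],p[2]])).round(1),'tool y ang',round(np.arctan2(M[1,1],M[0,1]),4),'t',round(s['time'],2),'F',np.round(s['wrist_force'],1),'w',round(s['width'],3),'g',round(s['grip_force'],1))
E
python3 -c "
from h import *
for rc in [(166,315),(166,340),(166,420)]: print(onz('top',rc,.03).round(3))"
python3 -m jog '[0,0,0,0.176,0,0,0,0.176,0,0,0,0.176,0,0,0,0.176,0,0,0,0.176]' 0
python3 -m jog '[-0.06,-0.004,0,0,-0.06,-0.004,0,0,-0.06,-0.004,0,0,-0.06,-0.004,0,0,-0.06,-0.004,0,0]'
python3 tf.py
```

```text
[ 0.722 -0.074  0.03 ]
[ 0.721 -0.158  0.03 ]
[ 0.716 -0.425  0.03 ]
time: 4.32
tool_pos: [0.2886, 0.6102, 0.2313]
tcp_rot: [1.936, 2.475, -0.0]
wrist_force: [-0.2, 0.7, 0.2]
width: -0.005
grip_force: 0.0
time: 4.95
tool_pos: [0.3433, 0.3128, 0.2316]
tcp_rot: [1.927, 2.48, 0.001]
wrist_force: [1.1, 0.1, 0.1]
width: -0.006
grip_force: 0.0
tray mm [-89.4 525.4 231.6] tool y ang 0.2496 t 4.95 F [1.1 0.1 0.1] w -0.006 g 0.0
```

```bash

python3 -m jog '[-0.06,-0.004,0,0,-0.06,-0.004,0,0,-0.06,-0.004,0,0,-0.06,-0.004,0,0,-0.06,-0.004,0,0]' >/dev/null
python3 -m jog '[-0.06,-0.004,0,0,-0.06,-0.004,0,0,-0.06,-0.004,0,0,-0.05,-0.004,0,0,0,0,0,0]' >/dev/null
python3 tf.py
python3 -m jog '[0,0,0.05,0,0,0,0.05,0,0,0,0.05,0,0,0,0.05,0,0,0,0.02,0]' >/dev/null
python3 tf.py
```

```text
tray mm [-125.6   -6.   231.5] tool y ang 0.2444 t 6.2 F [-0.6  0.  -0.6] w -0.002 g 0.0
tray mm [-127.     0.4    8.2] tool y ang 0.2499 t 6.83 F [0.  0.1 0.1] w -0.003 g 0.0
```

```bash

python3 -m jog '[0,0.004,0,0,0,0.004,0,0,0,0.004,0,0,0,0.003,-0.002,0,0,0.003,-0.003,0]' >/dev/null; python3 tf.py
python3 -m jog '[0,0.003,-0.004,0,0,0.003,-0.004,0,0,0.003,-0.003,0,0,0.004,-0.003,0,0,0.004,-0.003,0]' >/dev/null; python3 tf.py
python3 -m jog '[0,0.004,-0.002,0,0,0.004,-0.002,0,0,0.004,-0.001,0,0,0.004,-0.001,0,0,0.003,0,0]' >/dev/null; python3 tf.py
```

```text
tray mm [-106.5   -3.1   17.1] tool y ang 0.249 t 7.45 F [ 0.2 -0.6 -0.6] w 0.005 g 0.0
tray mm [-89.9  -2.9  33.6] tool y ang 0.2489 t 8.07 F [-1.8 -1.8  2.9] w -0.001 g 1.3
tray mm [-70.7  -2.8  39.2] tool y ang 0.2491 t 8.7 F [-0.1 -0.   1.1] w -0.003 g 0.4
```

```bash
python3 - <<'E'
from h import *
shot('scene','w1.png',(235,120,365,235),5)
E
```

```text
(no output)
```

View pics/w1.png

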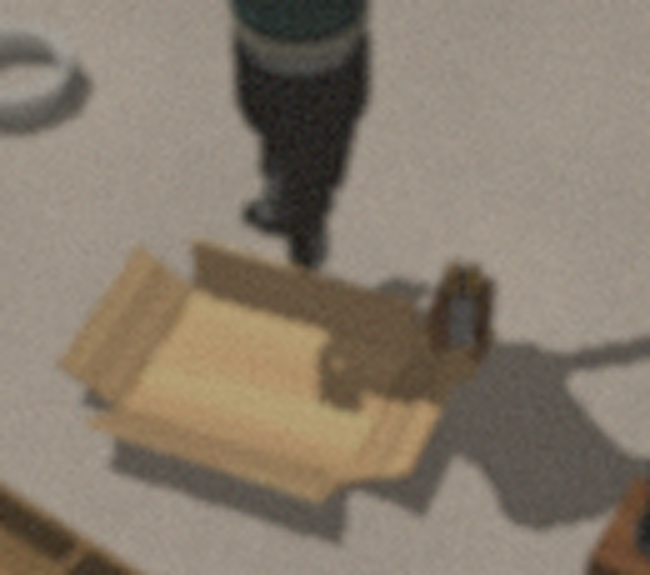

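The front wall now stands nearly upright behind the fingers (crop ≈(310,290)); the up-and-in motion works. Press it to its stop.

```bash

python3 -m jog '[0,0,0.005,0,0,0,0.005,0,0,0.002,0,0,0,0.002,0,0,0,0,0,0]' >/dev/null; python3 tf.py
python3 -m jog '[0,0.002,0,0,0,0.002,0,0,0,0,0,0]' >/dev/null; python3 tf.py
python3 -m jog '[0,0.002,0,0,0,0.002,0,0,0,0,0,0]' >/dev/null; python3 tf.py
```

```text
tray mm [-68.5  -2.4  28.7] tool y ang 0.2494 t 9.38 F [-4.7 -1.8 -0.9] w 0.0 g 2.4
tray mm [-68.1  -2.3  28.6] tool y ang 0.2506 t 9.75 F [-15.8  -7.    7.7] w -0.0 g 8.7
tray mm [-67.8  -2.3  28.5] tool y ang 0.2516 t 10.12 F [-27.5 -11.5  16.8] w -0.001 g 14.9
```

```bash

python3 -m jog '[0,-0.02,0,0,0,-0.015,-0.02,0,0,0,-0.05,0,-0.05,0.03,0,0,-0.05,0.03,0,0]' >/dev/null; python3 tf.py
python3 -m jog '[-0.04,0.03,0,0,0,0.015,0,0,0,0,0.05,0,0,0,0.04,0,0,0,0,0]' >/dev/null; python3 tf.py
```

```text
tray mm [ -31.7 -104.8  102.3] tool y ang 0.2494 t 10.75 F [ 0.4 -0.8  0.3] w -0.001 g 0.0
tray mm [   8.1 -139.     4.9] tool y ang 0.2494 t 11.38 F [-1.1 -0.1  0. ] w 0.001 g 0.0
```

```bash

python3 -m jog '[0.004,0,0,0,0.004,0,0,0,0.004,0,0,0,0.003,0,-0.002,0,0.003,0,-0.003,0]' >/dev/null; python3 tf.py
python3 -m jog '[0.003,0,-0.004,0,0.003,0,-0.004,0,0.003,0,-0.003,0,0.004,0,-0.003,0,0.004,0,-0.003,0]' >/dev/null; python3 tf.py
python3 -m jog '[0.004,0,-0.002,0,0.004,0,-0.002,0,0.004,0,-0.001,0,0.004,0,-0.001,0,0.003,0,0,0]' >/dev/null; python3 tf.py
python3 -m jog '[0,0,0.003,0,0,0,0.003,0,0.002,0,0,0,0.002,0,0,0,0,0,0,0]' >/dev/null; python3 tf.py
python3 -m jog '[0.002,0,0,0,0.002,0,0,0,0,0,0,0]' >/dev/null; python3 tf.py
```

```text
tray mm [  11.  -124.7   14.8] tool y ang 0.249 t 12.0 F [-0.8  0.5 -0. ] w -0.001 g 0.0
tray mm [  10.9 -107.6   31.5] tool y ang 0.2489 t 12.62 F [ 0.2 -0.1  0.4] w -0.003 g 0.2
tray mm [ 10.9 -88.6  37.4] tool y ang 0.2491 t 13.25 F [-0.1  0.2  0.6] w -0.001 g 0.3
tray mm [ 10.7 -86.2  31. ] tool y ang 0.2495 t 13.88 F [ 0.5 -5.1 -4.2] w -0.003 g 2.6
tray mm [ 10.7 -85.9  31.2] tool y ang 0.2503 t 14.25 F [  2.7 -15.   -8.9] w -0.002 g 7.9
```

```bash

python3 -m jog '[-0.02,0,0,0,-0.015,0,-0.02,0,0,0,-0.05,0,0.02,0.05,0,0,0.05,0.05,0,0]' >/dev/null; python3 tf.py
python3 -m jog '[0.04,0.015,0,0,0,0,0,0,0,0,0.05,0,0,0,0.045,0,0,0,0,0]' >/dev/null; python3 tf.py
```

```text
tray mm [107.1 -53.7 103.5] tool y ang 0.2454 t 14.88 F [0.6 0.7 0.2] w 0.001 g 0.0
tray mm [118.1 -11.9   3.4] tool y ang 0.2482 t 15.5 F [-0.9 -0.4 -0.7] w 0.002 g 0.0
```

```bash

python3 -m jog '[0,-0.003,0,0,0,-0.003,-0.002,0,0,-0.003,-0.002,0,0,-0.003,-0.003,0,0,-0.003,-0.004,0]' >/dev/null; python3 tf.py
python3 -m jog '[0,-0.003,-0.004,0,0,-0.003,-0.004,0,0,-0.003,-0.003,0,0,-0.004,-0.003,0,0,-0.004,-0.003,0]' >/dev/null; python3 tf.py
python3 -m jog '[0,-0.004,-0.002,0,0,-0.004,-0.002,0,0,-0.004,0,0,0,-0.004,0,0,0,-0.003,0,0]' >/dev/null; python3 tf.py
python3 -m jog '[0,0,0.003,0,0,0,0.003,0,0,-0.002,0,0,0,-0.002,0,0,0,0,0,0]' >/dev/null; python3 tf.py
python3 -m jog '[0,-0.002,0,0,0,-0.002,0,0,0,0,0,0]' >/dev/null; python3 tf.py
```

```text
tray mm [104.9 -11.7  17.8] tool y ang 0.2491 t 16.12 F [-0.2  1.6  0.1] w -0.002 g 0.0
tray mm [ 87.8 -11.7  34.4] tool y ang 0.2491 t 16.75 F [ 1.4  0.3 -0.4] w -0.006 g 0.2
tray mm [ 68.8 -11.7  38.3] tool y ang 0.249 t 17.38 F [-0.   0.3  0.2] w -0.002 g 0.4
tray mm [ 68.2 -11.6  32.1] tool y ang 0.2484 t 18.0 F [ 9.8  3.6 -7.6] w -0.007 g 5.0
tray mm [ 67.9 -11.7  32.3] tool y ang 0.2478 t 18.38 F [ 19.4   6.4 -15. ] w 0.003 g 9.9
```

```bash

python3 -m jog '[0,0.02,0,0,0,0.01,-0.02,0,0,0,-0.05,0,0.05,0,0,0,0.05,-0.03,0,0]' >/dev/null; python3 tf.py
python3 -m jog '[0.047,-0.045,0,0,0,0,0,0,0,0,0.05,0,0,0,0.045,0,0,0,0,0]' >/dev/null; python3 tf.py
```

```text
tray mm [ 62.9  88.6 103.7] tool y ang 0.2485 t 19.0 F [-0.2  0.6  0.1] w 0.001 g 0.0
tray mm [ 14.4 134.4   3.7] tool y ang 0.2489 t 19.62 F [-1.   0.6  0.3] w -0.002 g 0.0
```

```bash

python3 -m jog '[-0.003,0,0,0,-0.003,0,-0.002,0,-0.003,0,-0.002,0,-0.003,0,-0.003,0,-0.003,0,-0.003,0]' >/dev/null; python3 tf.py
python3 -m jog '[-0.003,0,-0.004,0,-0.003,0,-0.004,0,-0.003,0,-0.003,0,-0.004,0,-0.003,0,-0.004,0,-0.003,0]' >/dev/null; python3 tf.py
python3 -m jog '[-0.004,0,-0.002,0,-0.004,0,-0.002,0,-0.004,0,0,0,-0.004,0,0,0,-0.002,0,0,0]' >/dev/null; python3 tf.py
python3 -m jog '[0,0,0.003,0,0,0,0.003,0,-0.002,0,0,0,-0.002,0,0,0,0,0,0,0]' >/dev/null; python3 tf.py
python3 -m jog '[-0.002,0,0,0,-0.002,0,0,0,0,0,0,0]' >/dev/null; python3 tf.py
```

```text
tray mm [ 18.8 118.5  18.5] tool y ang 0.2485 t 20.25 F [-0.4  3.2  2.6] w 0.001 g 1.6
tray mm [ 17.7 101.2  34.3] tool y ang 0.249 t 20.88 F [ 0.4  0.5 -0.6] w 0.0 g 0.2
tray mm [18.  85.1 38.3] tool y ang 0.2473 t 21.5 F [-1.4 10.2  4.7] w -0.0 g 5.6
tray mm [17.9 84.9 32.3] tool y ang 0.2466 t 22.12 F [-2.5 21.   7.5] w -0.001 g 10.1
tray mm [17.9 84.5 32.3] tool y ang 0.2454 t 22.5 F [-4.9 31.3 12.4] w 0.002 g 16.3
```

```bash
sed -i 's/^TX,TY,TH=.*/TX,TY,TH=.5595,-.1748,.249/' tf.py
python3 -m jog '[0.02,0,0,0,0.02,0,-0.02,0,0,0,-0.05,0,0,-0.05,-0.05,0,0,-0.06,-0.05,0]' 1 >/dev/null; python3 tf.py
python3 - <<'E'
from fit import *
ims={c:sum(shot(c).astype(float) for _ in range(8))/8 for c in('top','scene')}
np.savez('ims1.npz',**ims)
hw={'top':(240,185,280,225),'scene':(350,190,395,245)}
M={}
for c in hw:
    x0,y0,x1,y1=hw[c]; i=ims[c][y0:y1,x0:x1]; v=i.mean(2); r=(i[...,0]-i[...,2])
    thr=18 if c=='top' else 42
    m=((v<thr)&(r<12)).astype(np.uint8); n,l,s,_=cv2.connectedComponentsWithStats(m); M[c]=(l==1+np.argmax(s[1:,4])).astype(np.float32)
    a=cv2.resize(i[...,::-1].astype(np.uint8),None,fx=8,fy=8); b=cv2.resize(np.repeat(M[c][...,None]*255,3,2).astype(np.uint8),None,fx=8,fy=8,interpolation=cv2.INTER_NEAREST)
    cv2.imwrite(f'pics/d_{c}.png',np.hstack([a,b])); print(c,M[c].sum())
def drv(p): return [box(-.014,.014,-.01,.01,.096,.166)@rz(p[2]).T+[p[0],p[1],0]]
def f(p,cams): 
    s=0
    for c in cams: m=render(c,drv(p),hw[c]); s+=1-np.minimum(m,M[c]).sum()/max(np.maximum(m,M[c]).sum(),1)
    return s
for cams in (['top','scene'],['top'],['scene']):
  for y in np.arange(-1.5,1.6,.3):
    g=lambda q:f([q[0],q[1],y],cams)
    x0=np.array([.577,.102]); r=minimize(g,x0,method='Nelder-Mead',options=dict(initial_simplex=[x0,x0+[.005,0],x0+[0,.005]]))
    print(cams,round(y,2),round(r.fun,3),r.x.round(4))
E
cd pics; python3 -c "
import cv2,numpy as np
a=cv2.imread('d_top.png');b=cv2.imread('d_scene.png');l=cv2.resize(np.load('../ims1.npz')['top'][220:255,300:345][...,::-1].astype(np.uint8),None,fx=8,fy=8,interpolation=cv2.INTER_CUBIC)
o=np.zeros((760,1100,3),np.uint8);o[:320,:640]=a;o[320:760,:720]=b;o[:280,720:1080]=l;o=cv2.resize(o,None,fx=.72,fy=.72);cv2.imwrite('dd.png',o)"
```

```text
tray mm [-74.7 115.5 188.2] tool y ang 0.2501 t 23.12 F [ 0.3 -0.1  0.8] w 0.995 g 0.0
top 44.0
scene 197.0
['top', 'scene'] -1.5 1.084 [0.5779 0.1044]
['top', 'scene'] -1.2 1.027 [0.5791 0.1018]
['top', 'scene'] -0.9 1.076 [0.5785 0.1035]
['top', 'scene'] -0.6 1.101 [0.5777 0.1041]
['top', 'scene'] -0.3 1.061 [0.5776 0.1036]
['top', 'scene'] 0.0 0.965 [0.5794 0.1037]
['top', 'scene'] 0.3 0.841 [0.5791 0.1017]
['top', 'scene'] 0.6 0.962 [0.5789 0.1015]
['top', 'scene'] 0.9 1.068 [0.5784 0.103 ]
['top', 'scene'] 1.2 1.099 [0.5782 0.1027]
['top', 'scene'] 1.5 1.096 [0.5781 0.1018]
['top'] -1.5 0.661 [0.5777 0.102 ]
['top'] -1.2 0.664 [0.5775 0.1026]
['top'] -0.9 0.648 [0.5774 0.1028]
['top'] -0.6 0.656 [0.5773 0.1038]
['top'] -0.3 0.65 [0.5776 0.103 ]
['top'] 0.0 0.632 [0.5779 0.1029]
['top'] 0.3 0.615 [0.5785 0.1029]
['top'] 0.6 0.638 [0.577  0.1028]
['top'] 0.9 0.66 [0.5764 0.1038]
['top'] 1.2 0.666 [0.577  0.1019]
['top'] 1.5 0.66 [0.5773 0.101 ]
['scene'] -1.5 0.402 [0.5807 0.1043]
['scene'] -1.2 0.352 [0.5806 0.1013]
['scene'] -0.9 0.411 [0.5844 0.0997]
['scene'] -0.6 0.433 [0.5825 0.1042]
['scene'] -0.3 0.405 [0.579  0.1044]
['scene'] 0.0 0.331 [0.5812 0.1039]
['scene'] 0.3 0.21 [0.5802 0.1015]
['scene'] 0.6 0.281 [0.5821 0.1015]
['scene'] 0.9 0.378 [0.581 0.102]
['scene'] 1.2 0.413 [0.5803 0.1022]
['scene'] 1.5 0.415 [0.581  0.1029]
```

View pics/dd.png

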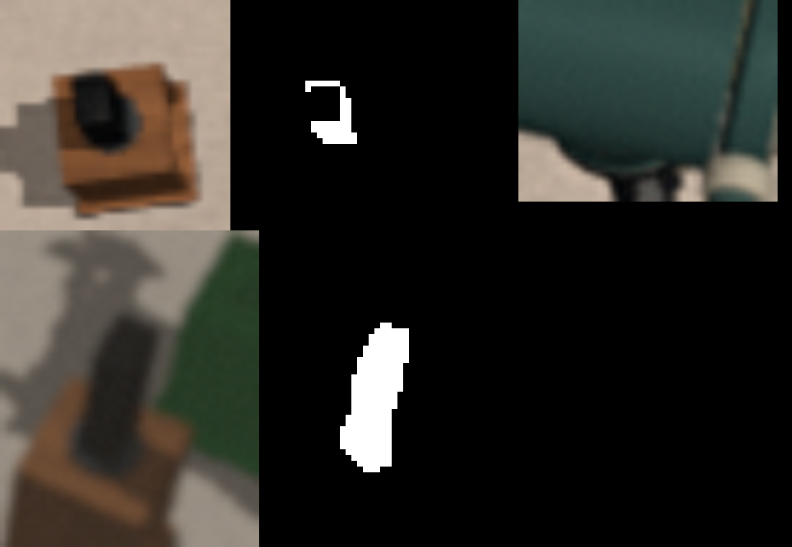

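```bash
python3 - <<'E'
from fit import *
hw={'top':(246,192,272,220),'scene':(350,190,395,245)}
I=np.load('ims0.npz'); M={}
for c in hw:
    x0,y0,x1,y1=hw[c]; i=I[c][y0:y1,x0:x1]; v=i.mean(2); r=(i[...,0]-i[...,2])/(i.sum(2)+1)*3
    m=((v<(75 if c=='top' else 60))&((r<.33)|(v<14))&~(i[...,1]>i[...,0]+8)).astype(np.uint8); n,l,s,_=cv2.connectedComponentsWithStats(m); M[c]=(l==1+np.argmax(s[1:,4])).astype(np.float32)
    print(c,M[c].sum()); 
    if c=='top':
        for row in M[c].astype(int): print(''.join('.#'[k] for k in row))
t=np.linspace(0,2*np.pi,24,endpoint=False); C=np.vstack([np.c_[.017*np.cos(t),.017*np.sin(t),0*t+z] for z in(.09,.096)])
def drv(p): return [box(-.014,.014,-.01,.01,.096,.166)@rz(p[2]).T+[p[0],p[1],0],C+[p[0],p[1],0]]
def f(p,cams): return sum(1-np.minimum(m,M[c]).sum()/np.maximum(m,M[c]).sum() for c in cams for m in [render(c,drv(p),hw[c])])
for cams in (['top'],['scene']):
  for y in np.arange(-.3,1.3,.15):
    x0=np.array([.577,.102]); r=minimize(lambda q:f([q[0],q[1],y],cams),x0,method='Nelder-Mead',options=dict(initial_simplex=[x0,x0+[.005,0],x0+[0,.005]]))
    print(cams,round(y,2),round(r.fun,3),r.x.round(4))
E
```

```text
top 105.0
..........................
..........................
..........................
..........................
..........................
..........................
........####..............
.......######.............
.......#######............
.......#######............
.......##########.........
.......##########.........
.......###########........
........##########........
........##########........
........##########........
.........#########........
..........#######.........
............####..........
..........................
..........................
..........................
..........................
..........................
..........................
..........................
..........................
..........................
scene 232.0
['top'] -0.3 0.28 [0.5783 0.1036]
['top'] -0.15 0.276 [0.578  0.1025]
['top'] 0.0 0.263 [0.5779 0.1021]
['top'] 0.15 0.254 [0.5781 0.1018]
['top'] 0.3 0.242 [0.5784 0.1024]
['top'] 0.45 0.229 [0.5789 0.1032]
['top'] 0.6 0.229 [0.5801 0.1029]
['top'] 0.75 0.234 [0.581  0.1022]
['top'] 0.9 0.238 [0.5809 0.1028]
['top'] 1.05 0.247 [0.5807 0.1025]
['top'] 1.2 0.262 [0.5809 0.1031]
['scene'] -0.3 0.363 [0.5779 0.1003]
['scene'] -0.15 0.34 [0.5774 0.1007]
['scene'] 0.0 0.309 [0.5802 0.1007]
['scene'] 0.15 0.268 [0.5798 0.1009]
['scene'] 0.3 0.212 [0.5777 0.1001]
['scene'] 0.45 0.226 [0.5791 0.1009]
['scene'] 0.6 0.276 [0.5771 0.1013]
['scene'] 0.75 0.317 [0.5772 0.1014]
['scene'] 0.9 0.347 [0.5764 0.1006]
['scene'] 1.05 0.366 [0.5767 0.1008]
['scene'] 1.2 0.377 [0.5772 0.1011]
```

```bash
cat > go.py <<'E'
import sys
from h import *
# go.py X Y Z YANG : needed tool-axis displacement
s=bot.read_state(); M=R.from_rotvec(s['tcp_rot']).as_matrix(); a=list(map(float,sys.argv[1:5]))
d=M.T@(np.array(a[:3])-s['tool_pos']); ya=np.arctan2(M[1,1],M[0,1])
print('pos',s['tool_pos'].round(4),'yang',ya.round(4),'need dx dy dz',d.round(4),'turn',round((ya-a[3]+np.pi)%(2*np.pi)-np.pi,4),'t',round(s['time'],2),'F',np.round(s['wrist_force'],1),'w',round(s['width'],3),'g',round(s['grip_force'],1),'q6',s['q'][5].round(2))
E
python3 -m jog '[0,0,-0.02,0.181,0,0,0,0.181,0,0,0,0.181,0,0,0,0.181,0,0,0,0.181]' 1 >/dev/null
python3 -m jog '[0,0,0,0.181,0,0,0,0.181,0,0,0,0.181,0,0,0,0]' >/dev/null
python3 go.py .5785 .102 .21 -1.2
```

```text
pos [ 0.459  -0.0808  0.2065] yang -1.1971 need dx dy dz [ 0.178  -0.1266 -0.0035] turn 0.0029 t 25.05 F [ 0.7  0.2 -0.7] w 0.998 g 0.0 q6 0.97
```

```bash

python3 -m jog '[0.05,-0.0316,0,0,0.05,-0.0316,0,0,0.05,-0.0316,0,0,0.028,-0.0318,0,0,0,0,0,0]' >/dev/null
python3 go.py .5785 .102 .108 -1.2
```

```text
pos [0.5796 0.1045 0.2061] yang -1.1919 need dx dy dz [-0.002   0.002   0.0981] turn 0.0081 t 25.68 F [-0.5  0.1  0.8] w 0.998 g 0.0 q6 1.33
```

```bash

python3 -m jog '[-0.001,0.001,0.04,0.003,-0.001,0.001,0.03,0.003,0,0,0.02,0,0,0,0.008,0,0,0,0,0]' >/dev/null
python3 go.py .5785 .102 .108 -1.2
python3 - <<'E'
from h import *
shot('scene','g1.png',(330,150,410,240),6)
E
```

```text
pos [0.5777 0.0989 0.1086] yang -1.2047 need dx dy dz [ 0.0018 -0.0026  0.0006] turn -0.0047 t 26.3 F [ 0.6 -0.7  0.2] w 1.002 g 0.0 q6 1.33
```

View pics/g1.png

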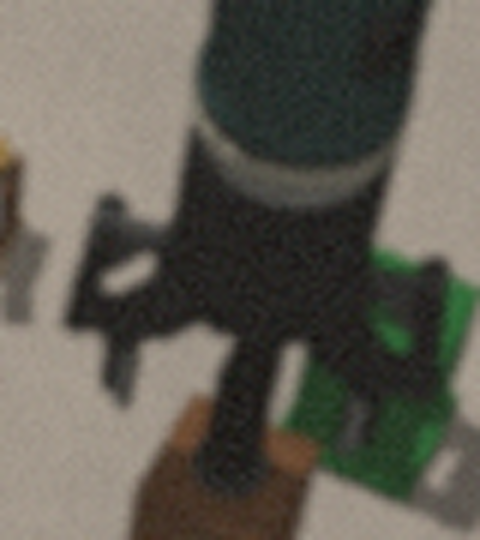

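The fingers straddle the handle in the brown holder's top (crop ≈(245,420)); green look-alike is clear. Correct 2 mm and close.

```bash

python3 -m jog '[0.0015,-0.0025,0,0,0,0,0,0,0,0,0,0,0,0,0,0,0,0,0,0]' 0 30 >/dev/null
python3 go.py .5785 .102 .108 -1.2
python3 -m jog '[0,0,0,0,0,0,0,0,0,0,0,0,0,0,0,0,0,0,0,0]' 0 80 >/dev/null
python3 go.py .5785 .102 .108 -1.2
```

```text
pos [0.5783 0.1021 0.1089] yang -1.205 need dx dy dz [0.0001 0.0002 0.0009] turn -0.005 t 26.98 F [0.1 0.5 2.2] w 0.231 g 33.9 q6 1.34
pos [0.5784 0.1021 0.1089] yang -1.205 need dx dy dz [0.0001 0.0002 0.0009] turn -0.005 t 27.6 F [-0.7  0.4  4.7] w 0.225 g 78.2 q6 1.34
```

```bash

python3 -m jog '[0,0,-0.02,0,0,0,-0.03,0,0,0,-0.04,0,0,0,-0.03,0,0,0,0,0]' >/dev/null
python3 go.py .4622 -.1005 .23 -1.037
python3 - <<'E'
from h import *
I=np.load('ims0.npz'); t=np.load('ims0.npz')
th=.249; c,s=np.cos(th),np.sin(th)
P=lambda x,y,z:np.array([.5595+c*x-s*y,-.1748+s*x+c*y,z])
out=[]
for cm,w in(('top',(308,226,340,254)),('scene',(312,165,344,197))):
    i=I[cm][w[1]:w[3],w[0]:w[2]][...,::-1].astype(np.uint8); o=cv2.resize(i,None,fx=12,fy=12,interpolation=cv2.INTER_CUBIC); 
    for k,L in enumerate((.3,.5,.7)):
        a=.785-L; e=proj(cm,P(-.076+.046*np.cos(a),.096+.046*np.sin(a),.055)); q=((e[1]-w[0]+.5)*12,(e[0]-w[1]+.5)*12)
        cv2.circle(o,(int(q[0]),int(q[1])),3,[(0,0,255),(0,255,0),(255,0,0)][k],-1)
    e=proj(cm,P(-.076,.096,.062)); cv2.circle(o,(int((e[1]-w[0]+.5)*12),int((e[0]-w[1]+.5)*12)),3,(255,0,255),-1)
    out.append(o[:336])
cv2.imwrite('pics/lock.png',np.hstack(out))
E
```

```text
pos [0.5803 0.1024 0.2326] yang -1.205 need dx dy dz [-0.1829  0.1472  0.0016] turn -0.168 t 28.23 F [-0.6 -0.6 -1.1] w 0.23 g 78.0 q6 1.34
```

View pics/lock.png

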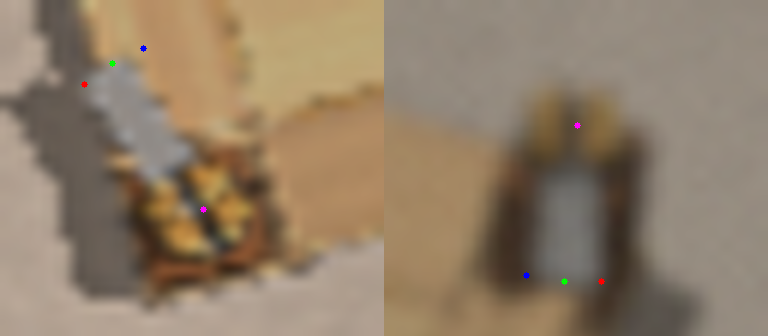

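Lock: pivot/slot at crop (203,212) coincides with the predicted pivot (magenta); arm end at (112,70) → lock ≈ 0.48, slot yaw ≈ 0.554.

```bash

python3 -m jog '[-0.046,0.0368,0,0,-0.046,0.0368,0,0,-0.046,0.0368,0,0,-0.0449,0.0368,0,0,0,0,0,-0.184]' >/dev/null
python3 -m jog '[0,0,0,0]' >/dev/null
python3 go.py .4622 -.1005 .178 -1.017
```

```text
pos [ 0.4588 -0.1012  0.2272] yang -1.0247 need dx dy dz [0.0034 0.0012 0.0492] turn -0.0077 t 28.98 F [-0.2  0.2 -1. ] w 0.223 g 78.2 q6 0.75
```

```bash

python3 -m jog '[0.002,0.001,0.02,-0.004,0.0014,0.0002,0.02,-0.003,0,0,0.009,0,0,0,0,0,0,0,0,0]' >/dev/null
python3 go.py .4622 -.1005 .156 -1.017
python3 - <<'E'
from h import *
I=sum(shot('scene').astype(float) for _ in range(5))/5
w=(300,130,356,200); K=10
o=cv2.resize(I[w[1]:w[3],w[0]:w[2]][...,::-1].astype(np.uint8),None,fx=K,fy=K,interpolation=cv2.INTER_CUBIC)
s=bot.read_state(); p=s['tool_pos']
for q,col in((p-[0,0,.0939],(0,0,255)),(np.array([.4622,-.1005,.062]),(255,0,255))):
    e=proj('scene',q); print(e.round(1)); cv2.circle(o,(int((e[1]-w[0]+.5)*K),int((e[0]-w[1]+.5)*K)),3,col,-1)
cv2.imwrite('pics/slot1.png',o[:600])
print([(np.round(d['pixel'],1),d['conf']) for n in('driver_tip','lock_slot') for d in bot.spot_point('scene',n)])
E
```

```text
pos [ 0.4641 -0.0999  0.1801] yang -1.0142 need dx dy dz [-0.0019 -0.0005  0.0241] turn 0.0028 t 29.6 F [-0.  -0.1 -0.4] w 0.223 g 78.2 q6 0.75
[169.5 327.7]
[174.9 327.6]
[(array([167.9, 327.4]), 0.73), (array([175.8, 323.4]), 0.54)]
```

View pics/slot1.png

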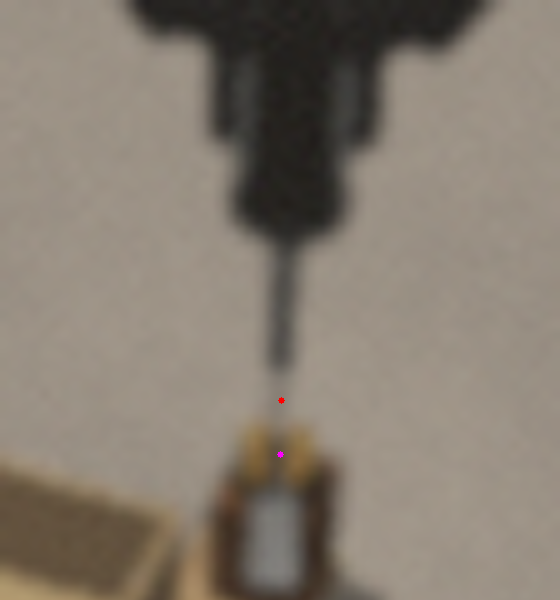

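Seen nearly along the slot: shaft (279,370) stands right over the slot (280,455), edge-on. Descend.

```bash

python3 -m jog '[-0.0019,-0.0005,0.01,0.003,0,0,0.008,0,0,0,0.003,0,0,0,0,0,0,0,0,0]' >/dev/null
python3 go.py .4622 -.1005 .149 -1.017
python3 -m jog '[0,0,0.002,0,0,0,0.002,0,0,0,0.001,0,0,0,0,0]' >/dev/null
python3 go.py .4622 -.1005 .149 -1.017
python3 -m jog '[0,0,0.001,0,0,0,0.001,0,0,0,0.001,0,0,0,0,0]' >/dev/null
python3 go.py .4622 -.1005 .149 -1.017
```

```text
pos [ 0.4618 -0.1007  0.1586] yang -1.0171 need dx dy dz [0.0004 0.     0.0096] turn -0.0001 t 30.57 F [-0.1 -0.3 -0.2] w 0.219 g 78.2 q6 0.75
pos [ 0.4615 -0.1006  0.1533] yang -1.017 need dx dy dz [0.0006 0.0003 0.0043] turn 0.0 t 31.07 F [ 0.5 -0.1 -0.7] w 0.224 g 78.2 q6 0.75
pos [ 0.4615 -0.1006  0.1504] yang -1.0169 need dx dy dz [0.0006 0.0003 0.0014] turn 0.0001 t 31.57 F [ 0.8  0.1 -1.1] w 0.223 g 78.2 q6 0.75
```

The blade is 5.5 mm deep in the slot with no contact force. Turn clockwise.

```bash

python3 -m jog '[0,0,0,0.06,0,0,0,0.06,0,0,0,0.06,0,0,0,0.06,0,0,0,0.06]' >/dev/null
python3 go.py .4620 -.1005 .150 -2.137
python3 -c "
from h import *
print(np.round(bot.read_state()['torque'],3))"
python3 -m jog '[0,0,0,0.06,0,0,0,0.06,0,0,0,0.06,0,0,0,0.06,0,0,0,0.06]' >/dev/null
python3 go.py .4620 -.1005 .150 -2.137
python3 -c "
from h import *
print(np.round(bot.read_state()['torque'],3))"
python3 -m jog '[0,0,0,0.06,0,0,0,0.06,0,0,0,0.06,0,0,0,0.06,0,0,0,0.06]' >/dev/null
python3 go.py .4620 -.1005 .150 -2.137
python3 -c "
from h import *
print(np.round(bot.read_state()['torque'],3))"
```

```text
pos [ 0.4615 -0.1002  0.1505] yang -1.319 need dx dy dz [0.0004 0.0004 0.0005] turn 0.818 t 32.2 F [-0.7  2.1 -1. ] w 0.224 g 78.2 q6 1.05
[0.35  0.106 0.083]
pos [ 0.4616 -0.1     0.1505] yang -1.6191 need dx dy dz [0.0005 0.0004 0.0005] turn 0.5179 t 32.83 F [ 0.9  1.6 -0. ] w 0.223 g 78.2 q6 1.35
[ 0.463 -0.036  0.037]
pos [ 0.4617 -0.0999  0.1505] yang -1.9192 need dx dy dz [0.0005 0.0005 0.0005] turn 0.2178 t 33.45 F [ 0.9  2.9 -0.4] w 0.224 g 78.2 q6 1.65
[ 0.543 -0.077  0.055]
```

```bash
cat > tq.py <<'E'
from h import *
s=bot.read_state(); M=R.from_rotvec(s['tcp_rot']).as_matrix(); print('yang',np.arctan2(M[1,1],M[0,1]).round(3),'T',np.round(s['torque'],3),'F',np.round(s['wrist_force'],1),s['tool_pos'].round(4),round(s['time'],2))
E
python3 -m jog '[0,0,0,0.06,0,0,0,0.06,0,0,0,0.06,0,0,0,0.06,0,0,0,0.06]' >/dev/null
python3 tq.py
python3 -m jog '[0,0,0,0.03,0,0,0,0.03,0,0,0,0]' >/dev/null; python3 tq.py
python3 -m jog '[0,0,0,0.03,0,0,0,0.03,0,0,0,0]' >/dev/null; python3 tq.py
python3 -m jog '[0,0,0,0.03,0,0,0,0.03,0,0,0,0]' >/dev/null; python3 tq.py
```

```text
yang -2.219 T [ 0.662 -0.241  0.063] F [ 1.   2.7 -1.1] [ 0.4619 -0.0998  0.1505] 34.08
yang -2.277 T [ 1.164 -0.457  0.081] F [ 1.5  4.9 -0.9] [ 0.4618 -0.1001  0.1505] 34.45
yang -2.338 T [ 1.316 -0.533 -0.035] F [ 1.3  4.9 -0.4] [ 0.4619 -0.1001  0.1506] 34.83
yang -2.398 T [ 1.38  -0.498  0.085] F [ 1.5  4.7 -1.2] [ 0.4619 -0.1001  0.1505] 35.2
```

```bash
python3 - <<'E'
from h import *
I=sum(shot('scene').astype(float) for _ in range(5))/5
w=(300,140,356,200); K=10
o=cv2.resize(I[w[1]:w[3],w[0]:w[2]][...,::-1].astype(np.uint8),None,fx=K,fy=K,interpolation=cv2.INTER_CUBIC)
th=.249; c,s=np.cos(th),np.sin(th)
for L,col in((1.6,(0,0,255)),(1.4,(0,255,0)),(1.2,(255,0,0))):
    a=.785-L; x,y=-.076+.046*np.cos(a),.096+.046*np.sin(a)
    e=proj('scene',[.5595+c*x-s*y,-.1748+s*x+c*y,.055]); cv2.circle(o,(int((e[1]-w[0]+.5)*K),int((e[0]-w[1]+.5)*K)),3,col,-1)
cv2.imwrite('pics/lk2.png',o)
E
```

```text
(no output)
```

View pics/lk2.png

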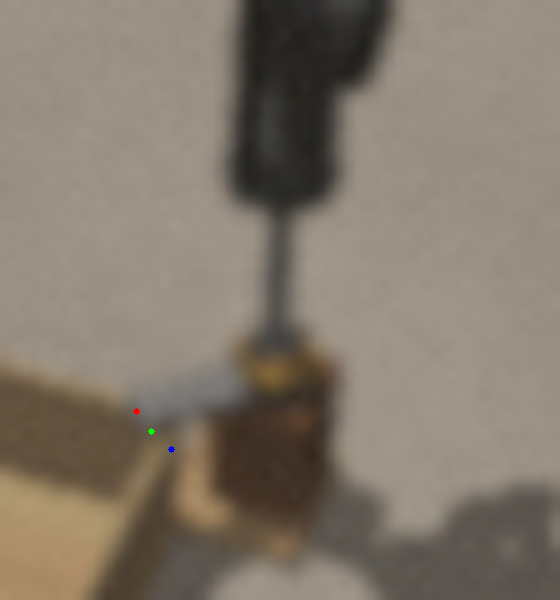

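The arm lies over the tray corner, its end at crop ≈(140,405), at the predicted stop mark. Turn further to be sure it is on its stop.

```bash
for k in 1; do
python3 -m jog '[0,0,0,0.03,0,0,0,0.03,0,0,0,0]' >/dev/null; python3 tq.py
python3 -m jog '[0,0,0,0.03,0,0,0,0.03,0,0,0,0]' >/dev/null; python3 tq.py
python3 -m jog '[0,0,0,0.03,0,0,0,0.03,0,0,0,0]' >/dev/null; python3 tq.py; done; python3 - <<'E'
from h import *
for c in('scene','top'):
  I=shot(c); print([(np.round(d['pixel'],1),round(d['conf'],2)) for n in('lock_arm_end',) for d in bot.spot_point(c,n)])
E
```

```text
yang -2.457 T [ 1.43  -0.555  0.238] F [ 2.2  5.4 -1.1] [ 0.462  -0.1     0.1506] 35.83
yang -2.517 T [ 1.362 -0.656  0.293] F [ 2.9  5.1 -1.1] [ 0.4622 -0.1     0.1505] 36.2
yang -2.577 T [ 1.441 -0.72   0.431] F [ 2.3  4.8 -1.7] [ 0.4623 -0.1     0.1506] 36.58
[(array([180.1, 315.5]), 0.51)]
[]
```

Torque rises to 0.43 N·m: at the stop. Back off to mid-play and withdraw.

```bash

python3 -m jog '[0,0,0,-0.1,0,0,0,-0.1,0,0,0,-0.06,0,0,0,-0.04,0,0,0,0]' >/dev/null; python3 tq.py
python3 -m jog '[0,0,0,-0.04,0,0,0,-0.04,0,0,0,0]' >/dev/null; python3 tq.py
python3 -m jog '[0,0,-0.003,0,0,0,-0.005,0,0,0,-0.02,0,0,0,-0.04,0,0,0,0,0]' >/dev/null; python3 tq.py
python3 - <<'E'
from h import *
I=sum(shot('scene').astype(float) for _ in range(5))/5
w=(295,110,361,200); K=8
o=cv2.resize(I[w[1]:w[3],w[0]:w[2]][...,::-1].astype(np.uint8),None,fx=K,fy=K,interpolation=cv2.INTER_CUBIC)
s=bot.read_state(); p=s['tool_pos']
e=proj('scene',p-[0,0,.0939]);cv2.circle(o,(int((e[1]-w[0]+.5)*K),int((e[0]-w[1]+.5)*K)),3,(0,0,255),-1)
cv2.imwrite('pics/lk3.png',o[-600:])
E
```

```text
yang -2.278 T [ 1.074 -0.144 -0.074] F [-0.   3.1  0.2] [ 0.4615 -0.1005  0.1505] 37.4
yang -2.198 T [ 0.649 -0.105  0.024] F [ 0.2  2.2 -1.6] [ 0.4614 -0.1009  0.1504] 37.77
yang -2.197 T [-0.032  0.028  0.002] F [-0. -0.  0.] [ 0.4642 -0.1021  0.2228] 38.4
```

View pics/lk3.png

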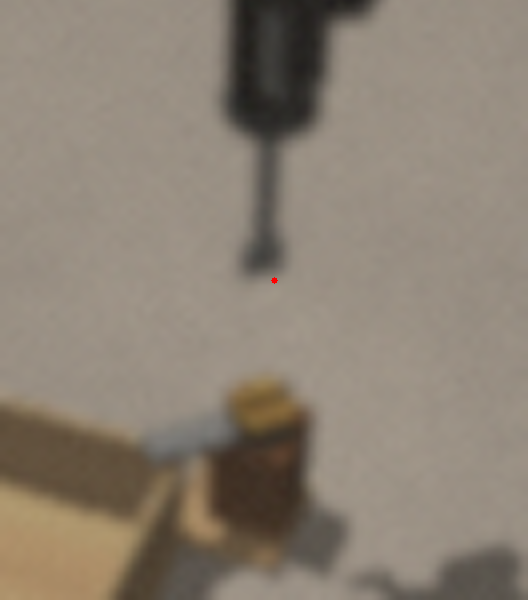

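The lock arm lies over the corner wall (crop (185,440)); the held driver's tip is ~3 mm off toward +tool x (slight tilt), tolerable for the 24 mm hole. Return to holder.

```bash

python3 -m jog '[0,0,-0.02,-0.18,0,0,0,-0.18,0,0,0,-0.18,0,0,0,-0.18,0,0,0,-0.18]' >/dev/null
python3 -m jog '[0,0,0,-0.092,0,0,0,0]' >/dev/null
python3 go.py .5784 .1021 .24 -1.205
```

```text
pos [ 0.4609 -0.1005  0.2372] yang -1.2061 need dx dy dz [ 0.1821 -0.1474 -0.0029] turn -0.0011 t 39.52 F [-0.5  0.3 -0.7] w 0.222 g 78.5 q6 0.94
```

```bash

python3 -m jog '[0.046,-0.0368,0,0,0.046,-0.0368,0,0,0.046,-0.0368,0,0,0.0441,-0.037,0,0,0,0,0,0]' >/dev/null
python3 -m jog '[0,0,0,0]' >/dev/null
python3 go.py .5784 .1021 .22 -1.205
python3 - <<'E'
from h import *
I=sum(shot('scene').astype(float) for _ in range(4))/4
s=bot.read_state(); p=s['tool_pos']-[0,0,.0939]
print('pred tip',proj('scene',p).round(1),'net',[(np.round(d['pixel'],1),round(d['conf'],2)) for d in bot.spot_point('scene','driver_tip')],'hole',[(np.round(d['pixel'],1),round(d['conf'],2)) for d in bot.spot_point('scene','holder_hole')],'pred hole',proj('scene',[.5785,.102,.09]).round(1))
w=(335,150,407,240);K=6
o=cv2.resize(I[w[1]:w[3],w[0]:w[2]][...,::-1].astype(np.uint8),None,fx=K,fy=K,interpolation=cv2.INTER_CUBIC)
for q,c in((p,(0,0,255)),(np.array([.5785,.102,.09]),(255,0,255))):
    e=proj('scene',q);cv2.circle(o,(int((e[1]-w[0]+.5)*K),int((e[0]-w[1]+.5)*K)),3,c,-1)
cv2.imwrite('pics/hold2.png',o)
E
```

```text
pos [0.5782 0.102  0.2374] yang -1.2051 need dx dy dz [ 0.0003 -0.0001  0.0174] turn -0.0001 t 40.27 F [-1.1 -1.  -1.3] w 0.223 g 78.7 q6 1.34
pred tip [214.2 370.7] net [(array([214.3, 366.7]), 0.7)] hole [(array([199. , 395.8]), 0.89), (array([226.7, 368.8]), 0.86), (array([137.9, 235.3]), 0.4)] pred hole [227.7 368.2]
```

View pics/hold2.png

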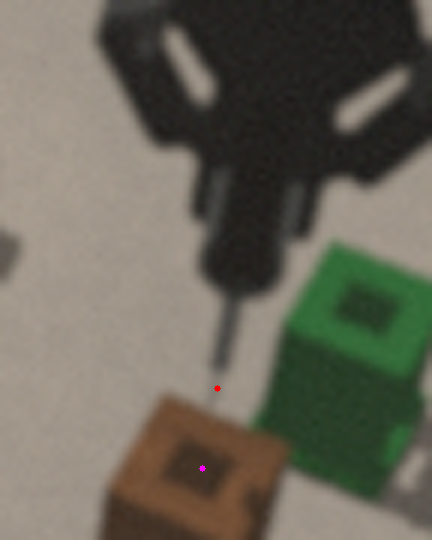

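Tip seems about 4–5 mm toward +tool x (crop ≈(211,405) vs predicted (217,388)); hole at (200,468). Shift −4 mm in tool x while descending.

```bash

python3 -m jog '[-0.004,0,0,0,0,0,0.02,0,0,0,0.015,0,0,0,0.01,0,0,0,0,0]' >/dev/null
python3 go.py .5784 .1021 .1089 -1.205
python3 -m jog '[0,0,0.01,0,0,0,0.01,0,0,0,0.01,0,0,0,0.01,0,0,0,0.01,0]' >/dev/null
python3 go.py .5784 .1021 .1089 -1.205
```

```text
pos [0.5741 0.1006 0.1915] yang -1.2049 need dx dy dz [0.0048 0.0002 0.0826] turn 0.0001 t 41.2 F [-1.   0.1 -0.5] w 0.228 g 78.7 q6 1.34
pos [0.5751 0.1007 0.1427] yang -1.205 need dx dy dz [ 0.0036 -0.0001  0.0338] turn -0.0 t 41.83 F [-0.   0.1 -0.4] w 0.222 g 78.7 q6 1.34
```

```bash

python3 -m jog '[0,0,0.01,0,0.001,0,0.01,0,0.001,0,0.006,0,0.001,0,0.004,0,0,0,0,0]' >/dev/null
python3 go.py .5784 .1021 .1089 -1.205
python3 -m jog '[0,0,0.001,0,0,0,0.001,0,0,0,0.001,0,0,0,0,0]' >/dev/null
python3 go.py .5784 .1021 .1089 -1.205
```

```text
pos [0.578  0.1018 0.1133] yang -1.205 need dx dy dz [ 0.0005 -0.0001  0.0044] turn 0.0 t 42.45 F [ 0.1 -0.6 -0.7] w 0.225 g 78.7 q6 1.34
pos [0.578  0.1018 0.1105] yang -1.205 need dx dy dz [ 0.0005 -0.0001  0.0016] turn 0.0 t 42.95 F [-0.4  0.2 -0.3] w 0.223 g 78.7 q6 1.34
```

```bash

python3 -m jog '[0,0,0.001,0,0,0,0,0]' >/dev/null
python3 go.py .5784 .1021 .1089 -1.205
python3 -m jog '[0,0,0.001,0,0,0,0,0]' 0 20 >/dev/null
python3 go.py .5784 .1021 .1089 -1.205
python3 -m jog '[0,0,0,0,0,0,0,0,0,0,0,0,0,0,0,0,0,0,0,0]' 1 >/dev/null
python3 -m jog '[0,0,-0.02,0,0,0,-0.03,0,0,0,-0.04,0,0,0,-0.04,0,0,0,0,0]' >/dev/null
python3 go.py .5784 .1021 .1089 -1.205
python3 - <<'E'
from h import *
I=sum(shot('scene').astype(float) for _ in range(3))/3
o=cv2.resize(I[120:300,235:485][...,::-1].astype(np.uint8),None,fx=3.2,fy=3.2,interpolation=cv2.INTER_CUBIC); cv2.imwrite('pics/after.png',o)
E
```

```text
pos [0.5779 0.1018 0.1094] yang -1.205 need dx dy dz [ 0.0005 -0.0001  0.0005] turn 0.0 t 43.2 F [ 0.4  1.  -0.8] w 0.226 g 78.7 q6 1.34
pos [0.5781 0.1018 0.109 ] yang -1.2049 need dx dy dz [ 0.0004 -0.0002  0.0001] turn 0.0001 t 43.45 F [-0.9  0.8  2.2] w 0.222 g 79.3 q6 1.34
pos [0.5813 0.1022 0.2453] yang -1.205 need dx dy dz [-0.0041 -0.0012  0.1363] turn 0.0 t 44.7 F [ 0.8 -0.6  0.5] w 0.998 g 0.0 q6 1.34
```

View pics/after.png

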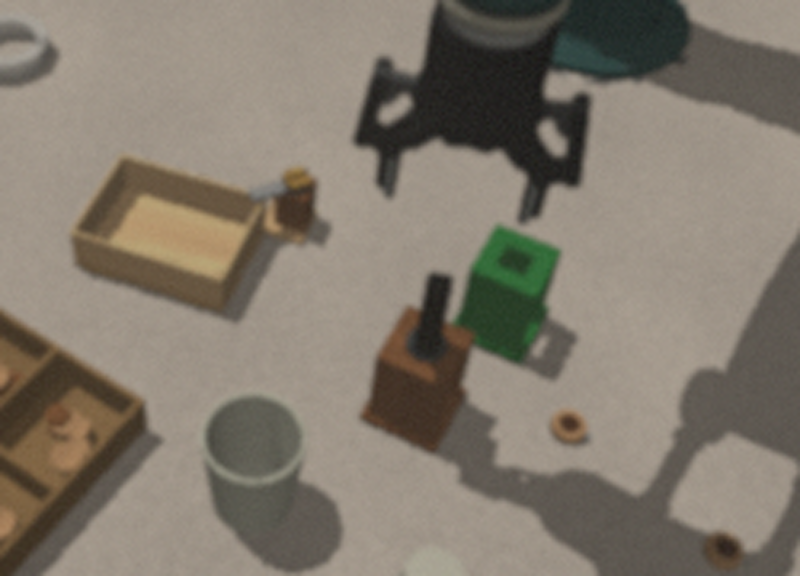

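Picture: driver hangs upright in the brown holder (430,310), four walls upright, lock arm over the corner (270,188), pendants at (570,425) and (722,548). Now the pendants, measured numerically (picture allowance used up).

```bash
cat > pend.py <<'E'
from h import *
def find():
    for c in('top','scene'):
        I=sum(shot(c).astype(float) for _ in range(3))/3; r=(I[...,0]-I[...,2])/(I.sum(2)+1)*3
        n,l,s,ce=cv2.connectedComponentsWithStats((r>.32).astype(np.uint8))
        for k in range(1,n):
            if 25<s[k,4]<250:
                rc=(ce[k][1],ce[k][0]); p=onz(c,rc,.008)
                if .2<p[0]<.85 and -.6<p[1]<.75: print(c,s[k].tolist(),np.round(rc,1),p.round(4))
find()
E
python3 pend.py
```

```text
top [178, 215, 10, 9, 70] [219.  182.5] [0.5535 0.3677 0.008 ]
top [223, 224, 9, 9, 66] [227.8 227. ] [0.5217 0.2198 0.008 ]
top [317, 236, 17, 15, 163] [243.5 324.4] [ 0.4648 -0.1012  0.008 ]
scene [407, 248, 11, 11, 91] [252.7 412.3] [0.5231 0.2176 0.008 ]
scene [455, 287, 12, 11, 101] [292.  460.6] [0.5563 0.3653 0.008 ]
scene [398, 341, 6, 7, 32] [344.1 400.2] [0.7591 0.3015 0.008 ]
scene [632, 346, 8, 54, 225] [380.3 636.9] [0.5315 0.7481 0.008 ]
scene [422, 359, 6, 7, 29] [362.  424.4] [0.7629 0.3622 0.008 ]
```

```bash

python3 -m jog '[0,0,0,0.115,0,0,0,0]' >/dev/null
python3 go.py .5224 .2187 .06 -1.32
```

```text
pos [0.5778 0.1018 0.2379] yang -1.3189 need dx dy dz [-0.0243 -0.127   0.178 ] turn 0.0011 t 45.4 F [-0.4 -0.3 -0.7] w 0.997 g 0.0 q6 1.45
```

```bash

python3 -m jog '[-0.008,-0.042,0,0,-0.008,-0.042,0,0,-0.008,-0.043,0,0,0,0,0.06,0,0,0,0.06,0]' >/dev/null
python3 -m jog '[0,0,0.05,0,0,0,0,0]' 0.7 >/dev/null
python3 go.py .5224 .2187 .003 -1.32; python3 pend.py
```

```text
pos [0.5186 0.2172 0.0636] yang -1.3182 need dx dy dz [ 0.0047 -0.0005  0.0605] turn 0.0018 t 46.27 F [-0.3 -0.9 -0.1] w 0.698 g 0.0 q6 1.67
top [222, 225, 10, 8, 59] [228.5 227. ] [0.5194 0.2197 0.008 ]
top [317, 236, 17, 15, 163] [243.5 324.4] [ 0.4649 -0.1013  0.008 ]
scene [407, 248, 11, 11, 92] [252.9 412.3] [0.5234 0.2178 0.008 ]
scene [455, 286, 12, 12, 114] [291.5 460.8] [0.5551 0.3651 0.008 ]
scene [398, 341, 6, 7, 32] [344.1 400.2] [0.7591 0.3015 0.008 ]
scene [632, 347, 8, 53, 222] [380.5 636.9] [0.5319 0.7481 0.008 ]
scene [422, 359, 6, 7, 28] [362.1 424.4] [0.7631 0.3622 0.008 ]
```

```bash

python3 -m jog '[0.0045,-0.0005,0.03,0,0,0,0.02,0,0,0,0.007,0,0,0,0.003,0,0,0,0,0]' >/dev/null
python3 go.py .5224 .2187 .003 -1.32
python3 -m jog '[0,0,0,0,0,0,0,0,0,0,0,0,0,0,0,0,0,0,0,0]' 0 25 >/dev/null
python3 go.py .5224 .2187 .003 -1.32
```

```text
pos [0.5278 0.2206 0.0089] yang -1.32 need dx dy dz [-0.0057  0.0005  0.0059] turn 0.0 t 47.2 F [-0.  -0.2  0.2] w 0.7 g 0.0 q6 1.67
pos [0.529  0.221  0.0101] yang -1.32 need dx dy dz [-0.007   0.0006  0.007 ] turn -0.0 t 47.83 F [-0.2 -0.1  6.3] w -0.001 g 3.2 q6 1.67
```

```bash

python3 -m jog '[0,0,0,0,0,0,0,0,0,0,0,0,0,0,-0.03,0,0,0,-0.03,0]' 0.7 >/dev/null
python3 -m jog '[0,0,0,0,0,0,0,0,0,0,0,0]' >/dev/null
python3 pend.py | grep -v '0.[37][0-9]*  *0.008'; python3 go.py .5224 .2187 .003 -1.32
```

```text
top [222, 224, 10, 9, 67] [228.  226.8] [0.5212 0.2203 0.008 ]
top [317, 236, 17, 15, 164] [243.5 324.5] [ 0.4649 -0.1014  0.008 ]
scene [408, 248, 11, 11, 94] [252.9 412.6] [0.5229 0.2186 0.008 ]
pos [0.5272 0.2204 0.068 ] yang -1.32 need dx dy dz [-0.005   0.0004  0.065 ] turn 0.0 t 49.12 F [0.4 0.2 0.9] w 0.701 g 0.0 q6 1.67
```

```bash

python3 -m jog '[-0.005,0,0.02,0,0,0,0.02,0,0,0,0.016,0,0,0,0,0,0,0,0,0]' >/dev/null
python3 go.py .522 .2194 .003 -1.32
```

```text
pos [0.5232 0.2194 0.0129] yang -1.32 need dx dy dz [-0.0011 -0.0003  0.0099] turn -0.0 t 49.75 F [0.6 0.7 0.4] w 0.7 g 0.0 q6 1.67
```

```bash

python3 -m jog '[-0.001,0,0.005,0,0,0,0.004,0,0,0,0.001,0,0,0,0,0,0,0,0,0]' >/dev/null
python3 go.py .522 .2194 .003 -1.32
python3 -m jog '[0,0,0,0,0,0,0,0,0,0,0,0,0,0,0,0,0,0,0,0]' 0 25 >/dev/null
python3 go.py .522 .2194 .003 -1.32
```

```text
pos [0.5218 0.219  0.0026] yang -1.32 need dx dy dz [ 0.0003 -0.0003 -0.0004] turn 0.0 t 50.38 F [-0.8  0.5 -0. ] w 0.699 g 0.0 q6 1.67
pos [0.5219 0.2191 0.0028] yang -1.32 need dx dy dz [ 0.0002 -0.0003 -0.0002] turn 0.0 t 51.0 F [-0.5 -0.3  3.6] w 0.332 g 24.7 q6 1.67
```

```bash

python3 -m jog '[0,0,-0.03,0,0,0,-0.06,0,0,0,-0.06,0,0,0,-0.06,0,0,0,0,0]' >/dev/null
python3 go.py .5766 -.2014 .22 -1.32; python3 pend.py | grep top
```

```text
pos [0.5256 0.2205 0.2194] yang -1.3199 need dx dy dz [-0.0553  0.4213 -0.0019] turn 0.0001 t 51.62 F [ 0.  -0.2  0.2] w 0.329 g 24.8 q6 1.67
top [207, 219, 8, 5, 31] [221.2 210.8] [0.5448 0.2736 0.008 ]
top [317, 236, 17, 15, 163] [243.4 324.4] [ 0.465  -0.1012  0.008 ]
```

```bash

python3 -m jog '[-0.007,0.053,0,0,-0.007,0.053,0,0,-0.007,0.053,0,0,-0.007,0.053,0,0,-0.007,0.053,0,0]' >/dev/null
python3 -m jog '[-0.007,0.053,0,0,-0.007,0.053,0,0,-0.007,0.05,0,0,0,0,0,0,0,0,0,0]' >/dev/null
python3 go.py .5766 -.2014 .012 -1.32
python3 -m jog '[0,0,0.05,0,0,0,0.05,0,0,0,0.05,0,0,0,0.035,0,0,0,0,0]' >/dev/null
python3 -m jog '[0,0,0,0,0,0,0,0]' >/dev/null
python3 go.py .5766 -.2014 .012 -1.32; python3 tf.py
```

```text
pos [ 0.571  -0.2023  0.2107] yang -1.3208 need dx dy dz [0.0061 0.001  0.1987] turn -0.0008 t 53.17 F [-0.2 -0.4  0.3] w 0.332 g 24.9 q6 0.94
pos [ 0.5739 -0.2031  0.03  ] yang -1.3194 need dx dy dz [ 0.003 -0.001  0.018] turn 0.0006 t 54.05 F [-0.1  0.1 -0.1] w 0.328 g 24.9 q6 0.94
tray mm [  7. -31.  30.] tool y ang -1.3194 t 54.05 F [-0.1  0.1 -0.1] w 0.328 g 24.9
```

```bash

python3 -m jog '[0,0,0.01,0,0,0,0.007,0,0,0,0.002,0,0,0,0,0,0,0,0,0]' >/dev/null; python3 tf.py
python3 -m jog '[0,0,0,0,0,0,0,0,0,0,0,0,0,0,0,0]' 0.5 >/dev/null; python3 tf.py
python3 -m jog '[0,0,-0.02,0,0,0,-0.05,0,0,0,-0.06,0,0,0,-0.06,0,0,0,0,0]' >/dev/null
python3 go.py .5555 .3665 .21 -1.32; python3 pend.py | grep -v ' 0\.7'
```

```text
tray mm [  4.7 -30.    8.8] tool y ang -1.3202 t 54.67 F [-3.6  1.6  5.7] w 0.328 g 25.3
tray mm [  5.1 -30.1   8.3] tool y ang -1.32 t 55.17 F [ 0.9 -0.2 -0. ] w 0.5 g 0.0
pos [ 0.5765 -0.2046  0.208 ] yang -1.32 need dx dy dz [ 0.1215 -0.5584 -0.0056] turn -0.0 t 55.8 F [-0.4  0.3  0.4] w 0.496 g 0.0 q6 0.94
top [320, 200, 13, 22, 147] [208.5 325.3] [ 0.5813 -0.1065  0.008 ]
top [178, 215, 10, 9, 71] [219.1 182.5] [0.5533 0.3678 0.008 ]
scene [455, 286, 12, 12, 114] [291.5 460.7] [0.5551 0.365  0.008 ]
scene [398, 341, 6, 7, 32] [344.1 400.2] [0.7591 0.3015 0.008 ]
scene [422, 359, 6, 7, 27] [362.  424.4] [0.7629 0.3621 0.008 ]
```

```bash

python3 -m jog '[0.012,-0.0558,0,0,0.012,-0.0558,0,0,0.012,-0.0558,0,0,0.012,-0.0558,0,0,0.012,-0.0558,0,0]' 0.7 >/dev/null
python3 -m jog '[0.012,-0.0558,0,0,0.012,-0.0558,0,0,0.012,-0.0558,0,0,0.012,-0.0558,0,0,0.012,-0.0558,0,0]' >/dev/null
python3 -m jog '[0,0,0.05,0,0,0,0.05,0,0,0,0.045,0,0,0,0,0,0,0,0,0]' >/dev/null
python3 -m jog '[0,0,0,0,0,0,0,0]' >/dev/null
python3 go.py .5545 .3664 .003 -1.32; python3 pend.py | grep -v ' 0\.7'
```

```text
pos [0.5512 0.3684 0.056 ] yang -1.3202 need dx dy dz [0.0025 0.0028 0.053 ] turn -0.0002 t 58.23 F [0.2 0.4 0.3] w 0.702 g 0.0 q6 1.87
top [178, 217, 10, 7, 52] [220.1 182.3] [0.5497 0.3683 0.008 ]
top [317, 236, 17, 15, 161] [243.4 324.4] [ 0.465  -0.1011  0.008 ]
scene [456, 286, 11, 12, 108] [291.6 461. ] [0.5551 0.3656 0.008 ]
scene [398, 341, 6, 7, 32] [344.1 400.2] [0.7591 0.3015 0.008 ]
scene [422, 360, 6, 6, 27] [362.3 424.4] [0.7633 0.3623 0.008 ]
```

```bash

python3 -m jog '[0.0025,0.0025,0.02,0,0,0,0.015,0,0,0,0.008,0,0,0,0,0,0,0,0,0]' >/dev/null
python3 -m jog '[0,0,0,0,0,0,0,0]' >/dev/null
python3 go.py .5545 .3664 .003 -1.32
```

```text
pos [0.5531 0.3661 0.0112] yang -1.3199 need dx dy dz [0.0014 0.     0.0082] turn 0.0001 t 59.4 F [-0.1 -0.4 -0.4] w 0.701 g 0.0 q6 1.87
```

```bash

python3 -m jog '[0.001,0,0.005,0,0,0,0.003,0,0,0,0,0,0,0,0,0]' >/dev/null
python3 go.py .5545 .3664 .003 -1.32
python3 -m jog '[0,0,0,0,0,0,0,0,0,0,0,0,0,0,0,0,0,0,0,0]' 0 25 >/dev/null
python3 go.py .5545 .3664 .003 -1.32
python3 -m jog '[0,0,-0.03,0,0,0,-0.06,0,0,0,-0.06,0,0,0,-0.06,0,0,0,0,0]' >/dev/null
python3 go.py .563 -.1469 .21 -1.32
```

```text
pos [0.5536 0.366  0.0024] yang -1.32 need dx dy dz [ 0.0009 -0.0002 -0.0006] turn -0.0 t 59.9 F [-0.5  0.1 -0.2] w 0.705 g 0.0 q6 1.87
pos [0.5539 0.3662 0.0028] yang -1.3199 need dx dy dz [ 0.0006 -0.0001 -0.0002] turn 0.0001 t 60.52 F [-0.4 -0.   1.6] w 0.329 g 24.8 q6 1.87
pos [0.5572 0.3682 0.2205] yang -1.32 need dx dy dz [-0.1224  0.5005  0.007 ] turn 0.0 t 61.15 F [ 0.7  0.5 -0. ] w 0.334 g 24.8 q6 1.87
```

```bash

python3 -m jog '[-0.0136,0.0556,0,0,-0.0136,0.0556,0,0,-0.0136,0.0556,0,0,-0.0136,0.0556,0,0,-0.0136,0.0556,0,0]' >/dev/null
python3 -m jog '[-0.0136,0.0556,0,0,-0.0136,0.0556,0,0,-0.0136,0.0556,0,0,-0.0136,0.0556,0,0,0,0,0,0]' >/dev/null
python3 -m jog '[0,0,0,0,0,0,0,0]' >/dev/null; python3 tf.py
python3 -m jog '[0,0,0.05,0,0,0,0.05,0,0,0,0.04,0,0,0,0,0,0,0,0,0]' >/dev/null; python3 tf.py
```

```text
tray mm [  6.2  26.5 211.8] tool y ang -1.3185 t 62.65 F [-0.   0.4 -0.2] w 0.335 g 24.9
tray mm [ 7.5 25.2 74. ] tool y ang -1.3186 t 63.27 F [ 0.7  0.2 -0.2] w 0.329 g 24.9
```

```bash

python3 -m jog '[0,0,0.03,0,0,0,0.02,0,0,0,0.01,0,0,0,0,0,0,0,0,0]' >/dev/null; python3 tf.py
python3 -m jog '[0,0,0.002,0,0,0,0.001,0,0,0,0,0,0,0,0,0]' >/dev/null; python3 tf.py
```

```text
tray mm [ 6.8 24.5 13.3] tool y ang -1.32 t 63.9 F [-0.7 -0.8 -0.3] w 0.332 g 24.9
tray mm [ 6.1 25.   9.5] tool y ang -1.32 t 64.4 F [ 0.3  0.1 -0.2] w 0.325 g 24.9
```

```bash

python3 -m jog '[0,0,0,0,0,0,0,0,0,0,0,0,0,0,0,0]' 0.5 >/dev/null
python3 -m jog '[0,0,-0.02,0,0,0,-0.05,0,0,0,-0.06,0,0,0,-0.06,0,0,0,0,0]' >/dev/null
python3 -m jog '[0.05,0.03,0,0,0.05,0.05,0,0,-0.05,0.05,0,0,-0.05,0.05,0,0,-0.05,0.03,0,0]' >/dev/null
python3 tf.py
python3 - <<'E'
from fit import *
ims={c:sum(shot(c).astype(float) for _ in range(5))/5 for c in('top','scene')}; np.savez('ims2.npz',**ims)
P0=[.5595,-.1748,.249]
w={'top':(300,180,395,262),'scene':(240,150,345,225)}
for c in w:
    x0,y0,x1,y1=w[c]; i=ims[c][y0:y1,x0:x1]; r=(i[...,0]-i[...,2])/(i.sum(2)+1)*3
    n,l,s,_=cv2.connectedComponentsWithStats((r>.32).astype(np.uint8)); M=(l==1+np.argmax(s[1:,4])).astype(np.float32)
    g=lambda p:1-np.minimum(m,M).sum()/np.maximum(m,M).sum() if (m:=render(c,tray(P0+list(p[:4]),p[4]),w[c])) is not None else 1
    best=[]
    for k in range(4):
        for a in(1.2,1.571):
            p=[1.571]*4+[1.6]; p[k]=a; best.append(round(g(p),3))
    print(c,'IoU loss per wall 1.2/1.57:',best,'lock 1.2/1.4/1.6/1.8',[round(g([1.571]*4+[L]),4) for L in(1.2,1.4,1.6,1.8)])
    print('pend',[(np.round(onz(c,d['pixel'],.012),3).tolist(),round(d['conf'],2)) for d in bot.spot_point(c,'pendant0')])
    print('arm_end',[(np.round(onz(c,d['pixel'],.055),3).tolist(),round(d['conf'],2)) for d in bot.spot_point(c,'lock_arm_end')])
    print('tip/driver',[(np.round(d['box']).tolist(),round(d['conf'],2)) for d in bot.search_frame(c,'driver')[:2]])
t=np.array([-.0445,.0625]);cth,sth=np.cos(.249),np.sin(.249); print('expected arm end',.5595+cth*t[0]-sth*t[1],-.1748+sth*t[0]+cth*t[1])
# dark pendant-hole blobs inside tray (top)
i=ims['top']; 
from itertools import product
for q in((.5695,-.2036),(.5594,-.1492)):
    for c in('top','scene'):
        e=proj(c,[q[0],q[1],.016]); k=e.round().astype(int); print(c,q,k,ims[c][k[0]-1:k[0]+2,k[1]-1:k[1]+2].mean((0,1)).round(),'floor',ims[c][k[0]-1:k[0]+2,k[1]+8:k[1]+11].mean((0,1)).round())
E
python3 pend.py | grep -v ' 0\.7'
```

```text
tray mm [ -39.1 -169.2  198.8] tool y ang -1.3199 t 66.15 F [ 0.4 -0.1  0.4] w 0.499 g 0.0
top IoU loss per wall 1.2/1.57: [np.float32(0.192), np.float32(0.121), np.float32(0.211), np.float32(0.121), np.float32(0.171), np.float32(0.121), np.float32(0.192), np.float32(0.121)] lock 1.2/1.4/1.6/1.8 [np.float32(0.1286), np.float32(0.1228), np.float32(0.1214), np.float32(0.1231)]
pend [([0.567, -0.21, 0.012], 0.55), ([0.557, -0.144, 0.012], 0.41), ([0.46, -0.102, 0.012], 0.3)]
arm_end [([0.507, -0.126, 0.055], 0.54)]
tip/driver [([352.0, 207.0, 356.0, 215.0], 0.7), ([254.0, 196.0, 263.0, 211.0], 0.61)]
scene IoU loss per wall 1.2/1.57: [np.float32(0.151), np.float32(0.101), np.float32(0.105), np.float32(0.101), np.float32(0.106), np.float32(0.101), np.float32(0.152), np.float32(0.101)] lock 1.2/1.4/1.6/1.8 [np.float32(0.0908), np.float32(0.0962), np.float32(0.1013), np.float32(0.1063)]
pend [([0.729, 0.192, 0.012], 0.75), ([0.563, -0.149, 0.012], 0.55), ([0.565, -0.196, 0.012], 0.44)]
arm_end [([0.499, -0.119, 0.055], 0.55), ([0.464, -0.108, 0.055], 0.46)]
tip/driver [([363.0, 205.0, 376.0, 236.0], 0.65)]
expected arm end 0.5009702266120535 -0.12519389526322772
top (0.5695, -0.2036) [211 355] [51. 31. 19.] floor [139. 109.  78.]
scene (0.5695, -0.2036) [192 279] [57. 45. 35.] floor [101.  83.  62.]
top (0.5594, -0.1492) [214 338] [46. 26. 15.] floor [137. 107.  76.]
scene (0.5594, -0.1492) [198 295] [56. 44. 34.] floor [98. 81. 61.]
top [317, 236, 17, 15, 166] [243.4 324.5] [ 0.4652 -0.1015  0.008 ]
scene [398, 341, 6, 7, 32] [344.1 400.2] [0.7591 0.3015 0.008 ]
scene [422, 359, 6, 7, 28] [362.1 424.4] [0.7631 0.3622 0.008 ]
```

```bash
python3 - <<'E'
from fit import *
I=np.load('ims2.npz')
for c in('top','scene'):
    best=[]
    r=(I[c][...,0]-I[c][...,2])/(I[c].sum(2)+1)*3
    W={'top':(305,220,350,255),'scene':(300,165,340,200)}[c]; R_=r[W[1]:W[3],W[0]:W[2]]; v=I[c].mean(2)[W[1]:W[3],W[0]:W[2]]
    for L in np.arange(1.2,1.81,.1):
        Q=box(.018,.046,-.007,.007,.055,.055)@rz(.249+.785-L).T+[.4622,-.1005,0]
        m=render(c,[Q],W); best.append((round(L,1),round(float((R_*m).sum()/m.sum()),3)))
    print(c,best)
E
```

```text
top [(np.float64(1.2), 0.263), (np.float64(1.3), 0.241), (np.float64(1.4), 0.194), (np.float64(1.5), 0.143), (np.float64(1.6), 0.131), (np.float64(1.7), 0.202), (np.float64(1.8), 0.268)]
scene [(np.float64(1.2), 0.298), (np.float64(1.3), 0.223), (np.float64(1.4), 0.151), (np.float64(1.5), 0.103), (np.float64(1.6), 0.083), (np.float64(1.7), 0.09), (np.float64(1.8), 0.107)]
```

The greyness minimum puts the lock at 1.6 in both views, all walls match upright, and both pendants are in the tray with none left on the table. Handing in.

```bash
python3 -c "
from workcell import bot
print(bot.finish_job())"
```

```text
the job is handed in; nothing more can be done
None
```

The job is handed in at about 66 s: all four walls are upright, the lock is turned to its 1.6 stop, the screwdriver hangs upright in the brown holder, and both pendants I found on the table are in the tray; I never touched the cup, tape roll, jar or green holder.

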